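Reload a twin-nest welding fixture from its blank stack

TASK

Change over the twin-nest welding fixture: every finished tee coupon, whether clamped in a nest or lying about on the bench, goes to stand upright on the flat-bar cooling rack, and each nest gets one fresh blank. Load a nest by sliding the top blank sideways off the stack - slid across, not lifted, and without dragging the one beneath along - until it lies flat and fully home against that nest's outer stops, then swing its toggle clamp down over centre so that it locks on the blank. Finish with both clamps locked, the two lowest blanks undisturbed in the magazine, and the loose tools and the tin on the bench left where they lie.

Things in the scene. Friction and masses are not known exactly. Their poses are not given: they have to be found in the camera images.
- fixture: Welding fixture on a fixed base plate 150 x 450 x 12 mm. Origin: centre of its underside, on the bench; y along its length to the left nest, x across, z up. Nest beds, tops at z 27 mm, flank a recess 63 mm wide in the middle (magazine, floor z 12). Guide rails along y (inner faces x +-62.5, tops z 41) keep blanks in line. At the start both clamps are shut, even over an empty nest.
- nest_left (a point): Middle of the left nest on its bed top, at (0, +94, 27) mm of the fixture, axes as the fixture's. A blank that is home has its centre 4 mm above this point, length along x, its outer edge on two stop blocks (14 mm high, at x +-48, faces at y +124). Between and behind the stops, at x 0, stands the toggle clamp: bracket from y +158 outward, shut arm 15 mm wide, foot at y +115.
- clamp_left (a joint): Handle of the left toggle clamp, hinged about the fixture's x at (0, +197, 73) mm of the fixture. 0: upright, arm down, locked (stop -0.02). Grows as the handle swings outward (+y) and down; dead centre 0.1, foot off the part by 0.4, full open 1.45 (arm upright, outside y +150, below z 130). Stays open; a few newtons take it over centre. 
- clamp_left_grip (a point): Middle of the left clamp handle's black rubber grip, 75 mm from the hinge. Grip: 64 mm long along the handle (z of this frame), 16 mm thick along the fixture's x, 19 mm the other way. Can be pinched from above across the fixture's x; it then turns between the fingers as the handle swings.
- nest_right (a point): Middle of the right nest on its bed top, at (0, -94, 27) mm of the fixture, axes as the fixture's. A blank that is home has its centre 4 mm above this point, length along x, its outer edge on two stop blocks (14 mm high, at x +-48, faces at y -124). Between and behind the stops, at x 0, stands the toggle clamp: bracket from y -158 outward, shut arm 15 mm wide, foot at y -115.
- clamp_right (a joint): Handle of the right toggle clamp, hinged about the fixture's x at (0, -197, 73) mm of the fixture. 0: upright, arm down, locked (stop -0.02). Grows as the handle swings outward (-y) and down; dead centre 0.1, foot off the part by 0.4, full open 1.45 (arm upright, outside y -150, below z 130). Stays open; a few newtons take it over centre. 
- clamp_right_grip (a point): Middle of the right clamp handle's black rubber grip, 75 mm from the hinge. Grip: 64 mm long along the handle (z of this frame), 16 mm thick along the fixture's x, 19 mm the other way. Can be pinched from above across the fixture's x; it then turns between the fingers as the handle swings.
- blank_1_centre (a point): Centre of steel blank 1, counted from the bottom of the stack (4 = top): plate 120 x 60 x 8 mm, 0.45 kg, x along its length, z through the thickness. At the start all four lie exactly on one another in the magazine, length along the fixture's x, undersides at z 12, 20, 28 and 36 mm, so blank 3 lies 1 mm above the level of the nest beds and blank 4 9 mm.
- blank_2_centre (a point): Centre of steel blank 2, counted from the bottom of the stack (4 = top): plate 120 x 60 x 8 mm, 0.45 kg, x along its length, z through the thickness. At the start all four lie exactly on one another in the magazine, length along the fixture's x, undersides at z 12, 20, 28 and 36 mm, so blank 3 lies 1 mm above the level of the nest beds and blank 4 9 mm.
- blank_3_centre (a point): Centre of steel blank 3, counted from the bottom of the stack (4 = top): plate 120 x 60 x 8 mm, 0.45 kg, x along its length, z through the thickness. At the start all four lie exactly on one another in the magazine, length along the fixture's x, undersides at z 12, 20, 28 and 36 mm, so blank 3 lies 1 mm above the level of the nest beds and blank 4 9 mm.
- blank_4_centre (a point): Centre of steel blank 4, counted from the bottom of the stack (4 = top): plate 120 x 60 x 8 mm, 0.45 kg, x along its length, z through the thickness. At the start all four lie exactly on one another in the magazine, length along the fixture's x, undersides at z 12, 20, 28 and 36 mm, so blank 3 lies 1 mm above the level of the nest beds and blank 4 9 mm.
- tee_1_web (a point): Finished tee coupon 1 (may be absent), at first in the left nest, flange where a blank would lie, clamped: flange 120 x 60 x 8 mm with an upright web 120 x 8 x 50 mm along its middle, 58 mm high, 0.8 kg. This point: middle of the web, 33 mm above the underside; x along the web, y through its 8 mm, z up. Weld beads fill the corners to 14 mm above the underside.
- tee_2_web (a point): Finished tee coupon 2 (may be absent), at first in the right nest, flange where a blank would lie, clamped: flange 120 x 60 x 8 mm with an upright web 120 x 8 x 50 mm along its middle, 58 mm high, 0.8 kg. This point: middle of the web, 33 mm above the underside; x along the web, y through its 8 mm, z up. Weld beads fill the corners to 14 mm above the underside.
- tee_3_web (a point): Finished tee coupon 3 (may be absent), at first on the bench at the left: flange 120 x 60 x 8 mm with an upright web 120 x 8 x 50 mm along its middle, 58 mm high, 0.8 kg. This point: middle of the web, 33 mm above the underside; x along the web, y through its 8 mm, z up. Weld beads fill the corners to 14 mm above the underside.
- tee_4_web (a point): Finished tee coupon 4 (may be absent), at first on the bench at the right: flange 120 x 60 x 8 mm with an upright web 120 x 8 x 50 mm along its middle, 58 mm high, 0.8 kg. This point: middle of the web, 33 mm above the underside; x along the web, y through its 8 mm, z up. Weld beads fill the corners to 14 mm above the underside.
- rack: Cooling rack, fixed: six flat steel bars 300 mm long (along its y), 30 mm apart, 160 mm over all front to back (x). Origin: centre of its underside; bar tops 25 mm above it. Four tees fit side by side, webs along x, at 72 mm spacing.
- chipping_hammer: Chipping hammer with a coil-spring handle, 230 mm long, loose on the bench; origin at the middle of its underside. Not part of the job: leave it where it lies.
- wire_brush: Wire brush with a wooden back, 250 mm long, loose on the bench; origin at the middle of its underside. Not part of the job: leave it where it lies.
- pliers: Welding pliers, 190 mm long, loose on the bench; origin at the middle of its underside. Not part of the job: leave it where it lies.
- gel_tin: Tin of anti-spatter gel, 72 mm across, 62 mm high, loose on the bench; origin at the middle of its underside. Not part of the job: leave it where it lies.
- magnet_square: Magnetic welding square, 90 mm high, 20 mm thick, loose on the bench; origin at the middle of its underside. Not part of the job: leave it where it lies.
- bar_clamp: Small F-shaped bar clamp with a wooden grip, 260 mm long, lying flat, loose on the bench; origin at the middle of its underside. Not part of the job: leave it where it lies.
Not all that is in view belongs to the job. What is shaped like the part that bears blank_4_centre but purple or red is not meant. Leave any green look-alike of the part that bears tee_3_web alone.

How it is judged (in metres and radians):
On the way, in this order (a step that is already met when the one before it is completed fails the run):
1. the top blank lies flat and home against the outer stops of one nest, with the next blank still in place on the stack (((y of blank_4_centre in the frame of fixture above 0.0905 m and z of blank_4_centre in the frame of fixture below 0.0345 m and x of blank_4_centre in the frame of fixture between -0.005 and 0.005 m) or (y of blank_4_centre in the frame of fixture below -0.0905 m and z of blank_4_centre in the frame of fixture below 0.0345 m and x of blank_4_centre in the frame of fixture between -0.005 and 0.005 m)) and y of blank_3_centre in the frame of fixture between -0.01 and 0.01 m), for 0.2 s.
2. the second blank lies flat and home in the other nest (((y of blank_4_centre in the frame of fixture above 0.0905 m and z of each of blank_4_centre, blank_3_centre in the frame of fixture below 0.0345 m and x of blank_4_centre in the frame of fixture between -0.005 and 0.005 m and y of blank_3_centre in the frame of fixture below -0.0905 m and x of blank_3_centre in the frame of fixture between -0.005 and 0.005 m) or (y of blank_4_centre in the frame of fixture below -0.0905 m and z of each of blank_4_centre, blank_3_centre in the frame of fixture below 0.0345 m and x of blank_4_centre in the frame of fixture between -0.005 and 0.005 m and y of blank_3_centre in the frame of fixture above 0.0905 m and x of blank_3_centre in the frame of fixture between -0.005 and 0.005 m))), for 0.2 s.
At the end, for the whole second after the job is handed in: A blank lies flat in each nest within 3.5 mm of its outer stops; both clamp joints are below 0.06 rad; every tee present stands upright (0.1 rad) on the rack, its middle within 40 mm (front to back) and 135 mm (sideways) of the rack's; the two lowest blanks moved under 6 mm (((y of blank_4_centre in the frame of fixture above 0.0905 m and z of each of blank_4_centre, blank_3_centre in the frame of fixture below 0.0345 m and x of blank_4_centre in the frame of fixture between -0.005 and 0.005 m and y of blank_3_centre in the frame of fixture below -0.0905 m and x of blank_3_centre in the frame of fixture between -0.005 and 0.005 m) or (y of blank_4_centre in the frame of fixture below -0.0905 m and z of each of blank_4_centre, blank_3_centre in the frame of fixture below 0.0345 m and x of blank_4_centre in the frame of fixture between -0.005 and 0.005 m and y of blank_3_centre in the frame of fixture above 0.0905 m and x of blank_3_centre in the frame of fixture between -0.005 and 0.005 m)) and value of joint each of clamp_left, clamp_right below 0.06 rad and x of tee_1_web in the frame of rack between -0.04 and 0.04 m and y of tee_1_web in the frame of rack between -0.135 and 0.135 m and z of tee_1_web in the frame of rack between 0.054 and 0.063 m and angle between each of tee_1_web, tee_2_web, tee_3_web, tee_4_web's own z axis and vertical below 0.1 rad and x of tee_2_web in the frame of rack between -0.04 and 0.04 m and y of tee_2_web in the frame of rack between -0.135 and 0.135 m and z of tee_2_web in the frame of rack between 0.054 and 0.063 m and x of tee_3_web in the frame of rack between -0.04 and 0.04 m and y of tee_3_web in the frame of rack between -0.135 and 0.135 m and z of tee_3_web in the frame of rack between 0.054 and 0.063 m and x of tee_4_web in the frame of rack between -0.04 and 0.04 m and y of tee_4_web in the frame of rack between -0.135 and 0.135 m and z of tee_4_web in the frame of rack between 0.054 and 0.063 m and distance of each of blank_1_centre, blank_2_centre from where it was at the start of the episode below 0.006 m); the robot touches nothing.
It fails at once if a blank is lifted: its centre rises above 56 mm over the fixture's underside (it starts at 32 or 40 mm) (z of any of blank_1_centre, blank_2_centre, blank_3_centre, blank_4_centre in the frame of fixture above 0.056 m).
It fails at once if the second blank is dragged more than 10 mm along the stack while the top one is not yet clear of it (45 mm) ((y of blank_3_centre in the frame of fixture above 0.01 m or y of blank_3_centre in the frame of fixture below -0.01 m) and y of blank_4_centre in the frame of fixture between -0.045 and 0.045 m).
It fails at once if a loose tool or the tin is moved more than 30 mm (distance of any of chipping_hammer, wire_brush, pliers, gel_tin, magnet_square, bar_clamp from where it was at the start of the episode above 0.03 m).
Of tee_1, tee_2, tee_3, tee_4 only 2 to 4 are there at a start; the rules pass over those that are not, and their reading is None.
At some moment in a run one of tee_3, tee_4 may be knocked a few centimetres aside while the robot is not near it.
It also fails if it takes over 210 s, if anything falls off the work surface, if the arm or the gripper's body presses on something with over 40 N, if the wrist force passes 120 N, or if a joint passes its speed limit or range.

ROBOT

A 6-joint arm with a two-finger parallel gripper is mounted at the origin on the work surface. World frame = base frame: x ahead of the robot, y to its left, z up, the work surface at z = 0. Lengths are in mm, angles in rad, forces in N, time in s.
With the tool pointing down it reaches from about 400 to 925 mm from the base axis. Payload 12.5 kg.
Tool frame: the origin (TCP) lies on the mounting face of the last link; the fingertips stand 190 mm ahead of it and the grasp point (between the pads) lies 171 mm ahead of it; x points along the fingers, y is the direction in which the jaws open and shut, and the axes are right-handed (so a half turn about x gives the same grasp; the last joint's range is limited). The gripper opens to 95 mm and grips with 3 to 60 N. Pads are 20 mm wide; open, the fingers measure 119 mm over their backs; the gripper's body (75 mm by 180 mm) begins 59 mm behind the grasp point.
Start: joints at [1.119, 0.491, 1.559, -0, 1.092, -0.106], TCP at [211.82, 588.011, 404.761] pointing down, gripper open.
Joint ranges: [-3.1, 3.1], [-0.84, 2.19], [0.05, 2.79], [-1.13, 4.28], [0.06, 2.93], [-2.69, 2.69]. Speed limits (rad/s): [2.22, 2.22, 2.79, 3.14, 3.14, 3.14].

INTERFACE

Orientations are given as [roll, pitch, yaw] about the fixed x, y, z axes, in that order (R = Rz(yaw) Ry(pitch) Rx(roll)).
In Python, from cell import env, eyes gives the robot as it stands. The module is installed in compiled form; this text tells all that it offers.
- The arm moves only by the tool jog_arm, never from a script. Its argument "deltas" is one flat list of numbers, 7 for each row, row after row: the shift along the tool's x, y, z in mm, then the turn, a rotation vector about the tool's x, y, z in rad, then the opening, from 0 (shut) to 1 (fully open). A call has 1 to 10 rows; each row shifts and turns the pose as measured when the row begins, along the tool's axes as they then stand; what a row does not reach is not made up. A row lasts 1/8 s, in which the tool goes at most 62.5 mm and 10.7 degrees, less where a joint would pass 70% of its speed; a pose out of reach is approached as far as the arm can. A call is refused whole if a number of a shift passes 62.5 or a number of a turn 0.188, either way. A call with a gripper value outside its range is refused whole. The fingers move at their own pace and stop on an object; the grip force is fixed at half the most. Time passes only in rows, so rows that do not move let the fingers close. It gives the time, the measured TCP pose, the force and the opening at its end, in the units of the state.
- env.state(): the state, without advancing time (a new reading comes with each control period).
- eyes.read_camera(name): name is "scene" or "top"; returns a dict with "image" (400x640x3 uint8, red, green, blue), "fovy" (degrees; the focal length in pixels is half the picture's height over the tangent of half this angle, whatever the lens; pixels are square), "cx", "cy" (the principal point, pixels), "world_from_camera" (4x4, takes a point from camera to world coordinates). Camera axes: x right, y up, looking along -z (the intrinsics and any distortion apply to the point x, -y, -z); pixel columns grow to the right and rows downward; lengths in mm; the calibration is good to about 2 mm. A picture is of the moment at which its call begins. There is no depth.
- env.job_done(): hands the job in, once; it reports no verdict.
The state is a dict: "t": time; "joints": joint angles; "qvel": joint speeds; "tau": joint torques, N m; "eef_pos": TCP position; "tcp_rot": TCP orientation; "ft_force": force on the tool from outside, world axes, zero at the start; "moment": the same for the moment, N m; "opening": opening from 0.0 (shut) to 1.0 (fully open).
Only numpy, scipy, OpenCV 4.12 (cv2) and the standard library are available. Lean on these libraries where they do the work, as an engineer would, in place of code of your own. Each camera call takes 0.05 s, during which the arm holds its last target.

## Working session

There is one attempt and no reset: what is moved stays moved. The work goes in short steps, Python scripts to look and compute and a tool call to move; the robot and the scene stay as the last step left them, time stands still between calls to the robot, and variables do not carry over. Pictures are saved under pics/ and viewed, and the job is handed in when it is done.

Besides the shell and the picture viewer there is one more tool, called after ">>>" by a JSON object that holds its "method" and its "body". jog_arm: Moves the arm, as the interface text tells. Its arguments: {"type":"object","properties":{"deltas":{"type":"array","items":{"type":"number"}}},"required":["deltas"]}

```bash
mkdir -p pics
cat > h.py <<'E'
import numpy as np, cv2
from cell import env, eyes
def snap(n,name):
    c=eyes.read_camera(n); cv2.imwrite(f'pics/{name}.png',c['image'][:,:,::-1]); return c
def pix2world(c,u,v,z):
    h=c['image'].shape[0]; f=h/2/np.tan(np.radians(c['fovy'])/2)
    d=np.array([(u-c['cx'])/f,-(v-c['cy'])/f,-1.]); M=np.array(c['world_from_camera'])
    d=M[:3,:3]@d; o=M[:3,3]; return o+d*(z-o[2])/d[2]
def proj(c,p):
    h=c['image'].shape[0]; f=h/2/np.tan(np.radians(c['fovy'])/2)
    M=np.linalg.inv(np.array(c['world_from_camera'])); q=M[:3,:3]@np.array(p,float)+M[:3,3]
    return np.array([c['cx']+f*q[0]/-q[2], c['cy']-f*q[1]/-q[2]])
E
python3 - <<'E'
from h import *
for n in('scene','top'):
    c=snap(n,n+'0'); print(n,[ (k,c[k]) for k in c if k!='image'])
print(env.state())
E
```

```text
scene [('fovy', 42.61739816844161), ('cx', 319.7182176367232), ('cy', 200.23174224691), ('world_from_camera', array([[-6.47706455e-01, -4.10130806e-01,  6.42081825e-01,
         1.41331447e+03],
       [ 7.61855453e-01, -3.40625587e-01,  5.50954153e-01,
         7.91533183e+02],
       [-7.25377194e-03,  8.46030101e-01,  5.33085782e-01,
         8.74690185e+02],
       [ 0.00000000e+00,  0.00000000e+00,  0.00000000e+00,
         1.00000000e+00]]))]
top [('fovy', 56.25277142468957), ('cx', 316.4894900276648), ('cy', 196.07389500848183), ('world_from_camera', array([[-1.63902643e-02,  9.90487201e-01, -1.36625269e-01,
         3.14018230e+02],
       [-9.99588722e-01, -1.30161274e-02,  2.55532217e-02,
         2.45838501e+01],
       [ 2.35318072e-02,  1.36987902e-01,  9.90293173e-01,
         1.40622035e+03],
       [ 0.00000000e+00,  0.00000000e+00,  0.00000000e+00,
         1.00000000e+00]]))]
{'t': 0.1, 'joints': array([ 1.11940867e+00,  4.91496787e-01,  1.55936268e+00, -1.06265139e-05,
        1.09171539e+00, -1.05615225e-01]), 'qvel': array([-0.00096413, -0.00137468, -0.00176639,  0.00031344, -0.00297428,
        0.00127752]), 'tau': array([ 3.11627744e-03, -6.13622546e+01, -2.58601159e+01,  6.94990670e-02,
        4.69201477e-02, -6.20841251e-05]), 'eef_pos': array([211.80646668, 587.99432227, 404.23054097]), 'tcp_rot': array([-1.66681571,  1.56981408, -2.01258324]), 'ft_force': array([-0.34722579, -0.13058427,  0.82852861]), 'moment': array([ 0.00440449, -0.01840445,  0.00185229]), 'opening': 0.9985740569513316}
```

View pics/scene0.png

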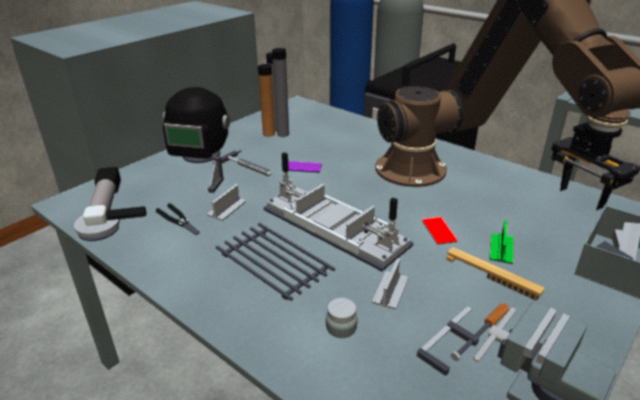

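View pics/top0.png

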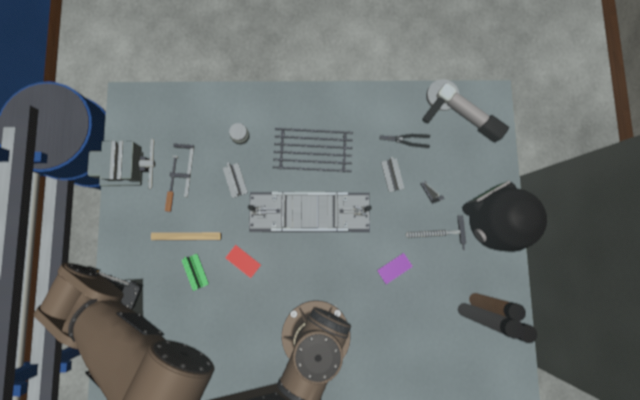

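Run:
```python
import cv2
a=cv2.imread('pics/scene0.png')[140:310,200:440]; cv2.imwrite('pics/s0c.png',cv2.resize(a,None,fx=3.3,fy=3.3,interpolation=2))
a=cv2.imread('pics/top0.png')[110:250,215:415]; cv2.imwrite('pics/t0c.png',cv2.resize(a,None,fx=4,fy=4,interpolation=2))
from h import *
c=eyes.read_camera('top')
for n,u,v,z in [('fixBL',249,193,12),('fixBR',370,193,12),('FR',369,231,12),('FL',249,232,12),('rackTL',275,128,25),('TR',352,131,25),('BR',351,171,25),('BL',274,169,25),('teeL',235,180,30),('teeR',393,175,30),('table',108,82,0),('tabR',515,80,0)]:
    print(n,pix2world(c,u,v,z).round(1))
```

```text
fixBL [521.3 241.6  12. ]
fixBR [ 515.4 -213.9   12. ]
FR [ 372.4 -205.    12. ]
FL [375.6 240.4  12. ]
rackTL [768.7 142.9  25. ]
TR [ 754.3 -151.2   25. ]
BR [ 598.3 -142.8   25. ]
BL [609.3 146.9  25. ]
teeL [568.2 291.1  30. ]
teeR [ 580.1 -300.1   30. ]
table [968.8 795.9   0. ]
tabR [ 968.3 -817.3    0. ]
```

View pics/s0c.png

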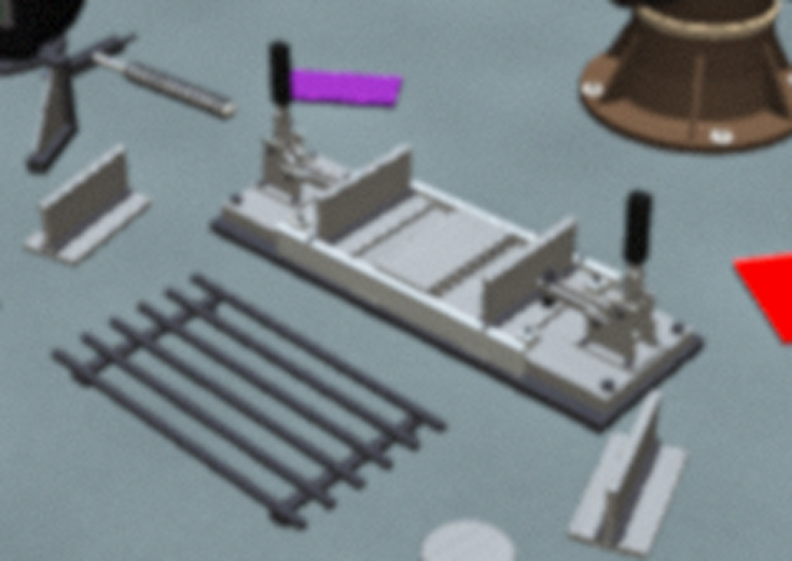

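View pics/t0c.png

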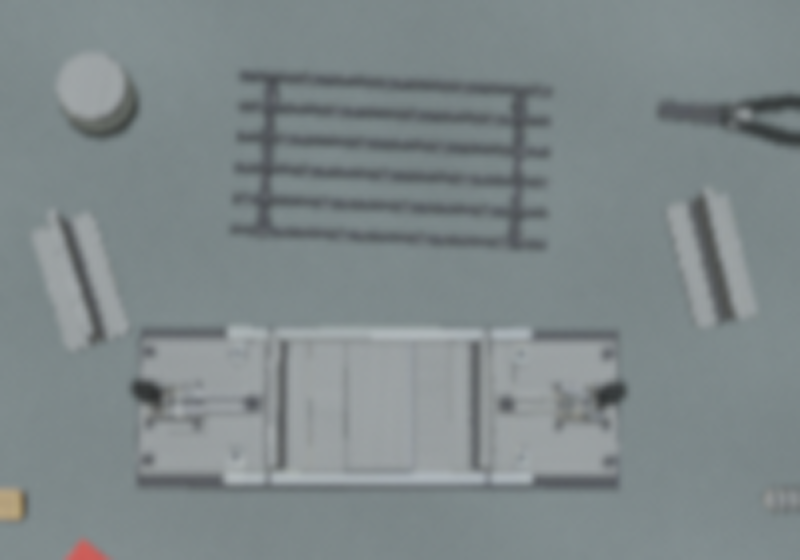

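```bash
cat > fit.py <<'E'
from h import *
from scipy.optimize import minimize
from scipy.ndimage import map_coordinates
def T(p,pts):
    x,y,a=p; c,s=np.cos(a),np.sin(a); P=np.asarray(pts,float)
    return np.c_[x+c*P[:,0]-s*P[:,1], y+s*P[:,0]+c*P[:,1], P[:,2]]
def gm(c,s=1.0):
    g=cv2.GaussianBlur(c['image'],(0,0),s).astype(np.float32)
    gx=cv2.Sobel(g,cv2.CV_32F,1,0); gy=cv2.Sobel(g,cv2.CV_32F,0,1)
    return np.sqrt((gx**2+gy**2).sum(2))
def projN(c,P):
    h=c['image'].shape[0]; f=h/2/np.tan(np.radians(c['fovy'])/2)
    M=np.linalg.inv(np.array(c['world_from_camera'])); q=P@M[:3,:3].T+M[:3,3]
    return np.c_[c['cx']+f*q[:,0]/-q[:,2], c['cy']-f*q[:,1]/-q[:,2]]
def sample(segs,n=40):
    t=np.linspace(0,1,n)[:,None]
    return np.concatenate([np.array(a,float)+(np.array(b,float)-a)*t for a,b in segs])
def box(x0,x1,y0,y1,z): 
    q=[(x0,y0,z),(x1,y0,z),(x1,y1,z),(x0,y1,z)]
    return [(q[i],q[(i+1)%4]) for i in range(4)]
FIX=box(-75,75,-225,225,12)+box(-60,60,90,98,85)+box(-60,60,-98,-90,85)+[((-62,-126,41),(-62,126,41)),((62,-126,41),(62,126,41))]
RACK=[((x,-150,25),(x,150,25)) for k in range(6) for x in (-80+30*k,-70+30*k)]
TEE=box(-60,60,-4,4,58)+box(-60,60,-30,30,8)+box(-60,60,-30,30,0)
def fit(cams,segs,p0,s=1.0,span=(15,15,.1)):
    G=[gm(c,s) for c in cams]; S=sample(segs)
    def cost(p):
        P=T(p,S); r=0
        for c,g in zip(cams,G):
            uv=projN(c,P); r-=map_coordinates(g,[uv[:,1],uv[:,0]],order=1).mean()
        return r
    best=None; rng=np.random.default_rng(0)
    for k in range(25):
        q=np.array(p0)+(rng.uniform(-1,1,3)*span if k else 0)
        r=minimize(cost,q,method='Nelder-Mead',options=dict(initial_simplex=q+np.array([[0,0,0],[5,0,0],[0,5,0],[0,0,.03]]),xatol=.02,fatol=.001))
        if best is None or r.fun<best.fun: best=r
    return best.x,best.fun
def overlay(c,items,name,roi,k):
    u0,v0,u1,v1=roi; im=cv2.resize(c['image'][v0:v1,u0:u1,::-1],None,fx=k,fy=k,interpolation=2)
    for p,segs in items:
        for a,b in segs:
            uv=(projN(c,T(p,[a,b]))-[u0,v0]+.5)*k-.5
            cv2.line(im,tuple(int(i) for i in uv[0].round()),tuple(int(i) for i in uv[1].round()),(0,255,255),1)
    cv2.imwrite(f'pics/{name}.png',im)
E
python3 - <<'E'
from fit import *
t=eyes.read_camera('top'); s=eyes.read_camera('scene')
R={}
for n,segs,p0 in [('fix',FIX,(447,14,.01)),('rack',RACK,(683,-1,.03)),('L',TEE,(565,291,.25)),('R',TEE,(578,-300,.25))]:
    sp=(15,15,.1)
    r={}
    for nm,cs in (('t',[t]),('s',[s]),('ts',[t,s])):
        x,f=fit(cs,segs,p0,span=sp); print(n,nm,x.round(3),round(f,1)); r[nm]=x
    R[n]=(r['ts'],segs)
overlay(s,R.values(),'ov_s',(200,140,440,310),3.3); overlay(t,R.values(),'ov_t',(215,110,415,250),4)
E
```

```text
fix t [ 4.35971e+02  8.89000e+00 -1.50000e-02] -108.3
fix s [ 4.57503e+02  2.25800e+01 -1.40000e-02] -259.2
fix ts [ 4.56262e+02  2.29460e+01 -1.60000e-02] -345.7
rack t [ 6.82698e+02 -3.52000e-01 -6.20000e-02] -107.1
rack s [ 6.85747e+02  2.04000e+00 -6.60000e-02] -230.8
rack ts [ 6.85015e+02  4.26000e+00 -6.50000e-02] -324.1
L t [5.73588e+02 2.97129e+02 3.24000e-01] -120.6
L s [5.69480e+02 2.96131e+02 3.45000e-01] -211.5
L ts [5.70993e+02 2.96477e+02 3.36000e-01] -326.1
R t [ 5.81686e+02 -2.83540e+02  1.80000e-01] -125.7
R s [ 569.733 -334.694    0.794] -198.6
R ts [ 5.85104e+02 -3.00572e+02  2.11000e-01] -265.4
```

View pics/ov_s.png

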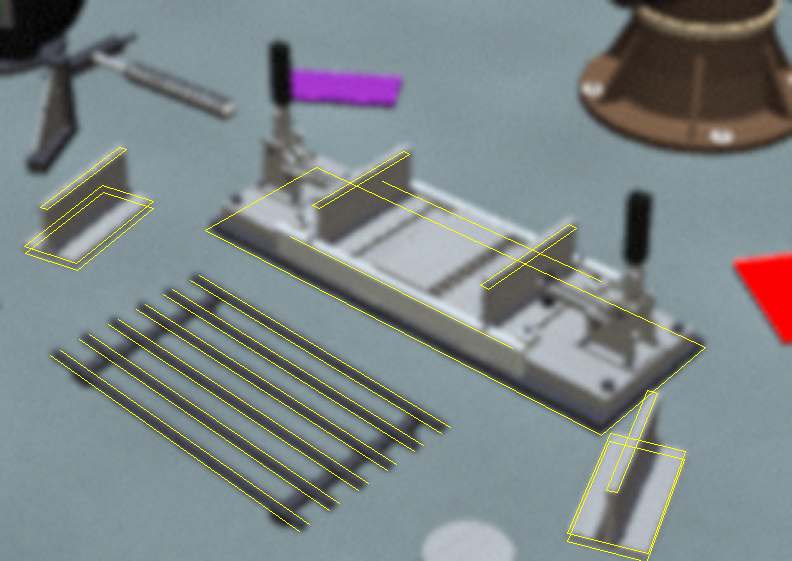

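View pics/ov_t.png

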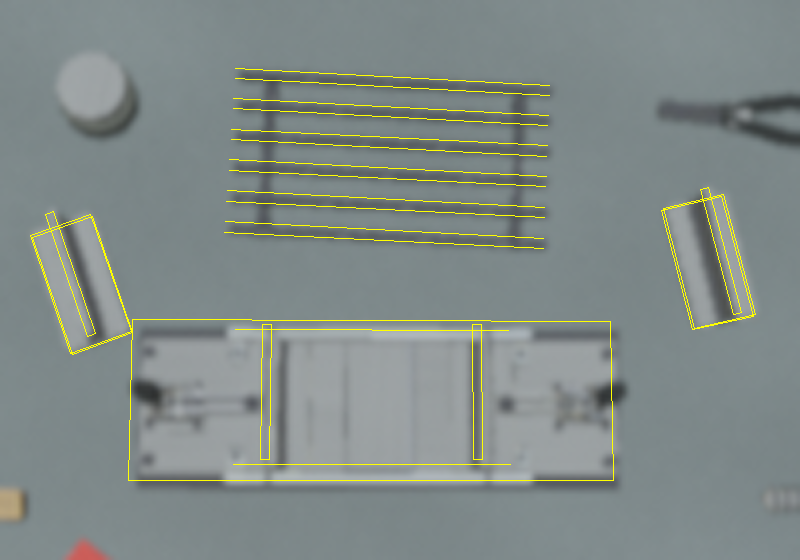

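Run:
```python
from h import *
t=eyes.read_camera('top'); s=eyes.read_camera('scene')
S=lambda u,v,z: print('s',u,v,z,pix2world(s,u/3.3+200,v/3.3+140,z).round(1))
Tp=lambda u,v,z: print('t',u,v,z,pix2world(t,u/4+215,v/4+110,z).round(1))
for a in [(211,232,0),(601,430,0),(703,345,0),(211,222,12),(602,418,12)]: S(*a)
print('web tops');
for a in [(315,206,85),(408,147,85),(484,286,85),(575,219,85)]: S(*a)
for a in [(62,208,58),(88,340,58),(688,203,58),(718,318,58)]: pass
print('tee flange'); 
for a in [(25,247,0),(78,266,0),(568,538,8),(648,556,8)]: S(*a)
print('grip tops')
S(280,45,180);S(640,195,180); Tp(138,388,180);Tp(620,388,180)
a=t['image'][170:250,240:380,::-1]; cv2.imwrite('pics/t_fix.png',cv2.resize(a,None,fx=5.7,fy=5.7,interpolation=2))
a=s['image'][155:275,255:420,::-1]; cv2.imwrite('pics/s_fix.png',cv2.resize(a,None,fx=4.8,fy=4.8,interpolation=2))
```

```text
s 211 232 0 [ 515.3 -207.8    0. ]
s 601 430 0 [518.1 237.2   0. ]
s 703 345 0 [370.2 240.3   0. ]
s 211 222 12 [ 515.6 -206.4   12. ]
s 602 418 12 [517.7 237.1  12. ]
web tops
s 315 206 85 [515.7 -70.6  85. ]
s 408 147 85 [386.5 -73.3  85. ]
s 484 286 85 [517.  116.4  85. ]
s 575 219 85 [388.3 115.2  85. ]
tee flange
s 25 247 0 [ 643.9 -322.8    0. ]
s 78 266 0 [ 632.9 -260.8    0. ]
s 568 538 8 [642.  292.8   8. ]
s 648 556 8 [620.2 347.5   8. ]
grip tops
s 280 45 180 [ 444.8 -174.5  180. ]
s 640 195 180 [451.7 215.4 180. ]
t 138 388 180 [449.9 213.5 180. ]
t 620 388 180 [ 444.4 -183.5  180. ]
```

View pics/t_fix.png

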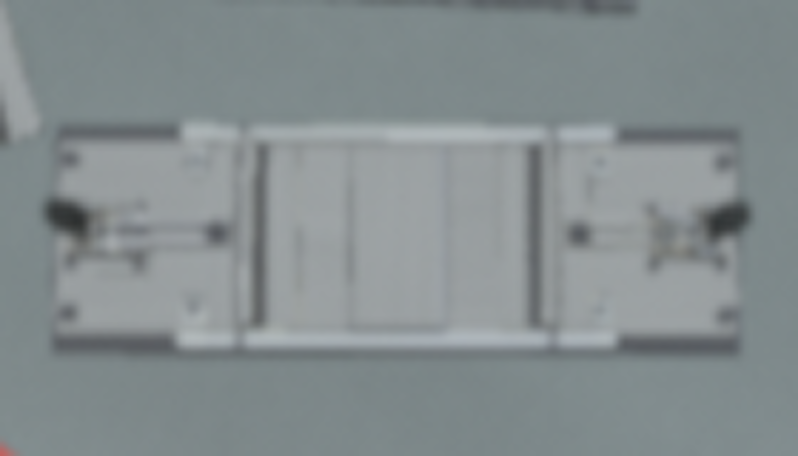

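View pics/s_fix.png

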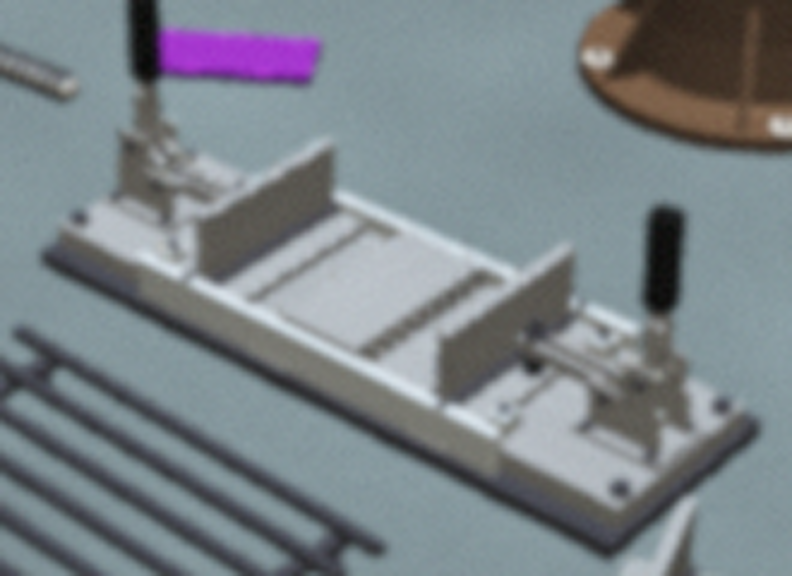

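Run:
```python
from fit import *
t=eyes.read_camera('top'); s=eyes.read_camera('scene')
print(pix2world(t,283.3,211,85),pix2world(t,336.5,211,85))
seg=FIX+box(-75,75,-225,225,0)+box(-60,60,-30,30,44)
seg+=[((0,197,73),(0,197,180)),((0,-197,73),(0,-197,180))]
p=(446,15,-.01)
overlay(s,[(p,seg)],'ov_s2',(255,155,420,275),4.8); overlay(t,[(p,seg)],'ov_t2',(240,170,380,250),5.7)
```

```text
[444.52617175 108.84186508  85.        ] [441.86912161 -79.69799587  85.        ]
```

View pics/ov_s2.png

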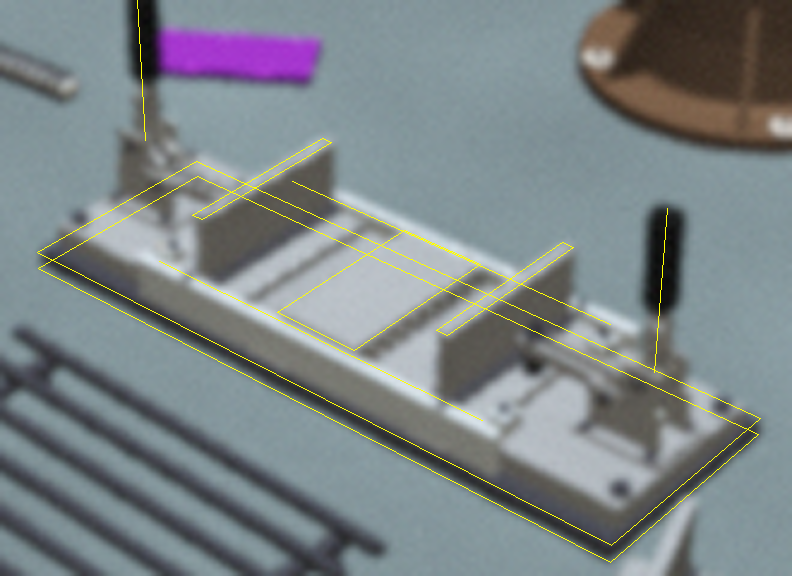

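View pics/ov_t2.png

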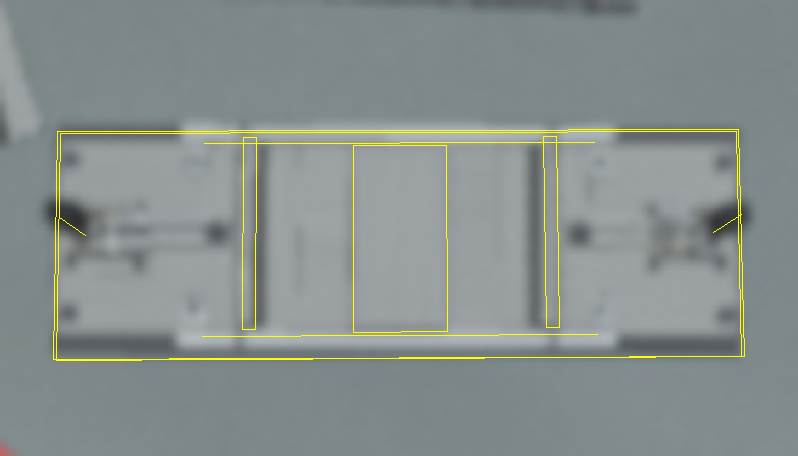

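```bash
cat > g.py <<'E'
from h import *
from scipy.spatial.transform import Rotation as Ro
def rd(): 
    s=env.state(); R=Ro.from_euler('xyz',s['tcp_rot']).as_matrix(); return s,R
def go(x,y,z,ang,pr=True):
    """target grasp-tip point (z = height of fingertips), ang=world angle of jaw axis mod pi"""
    s,R=rd(); p=s['eef_pos']; tip=p+190*R[:,0]
    phi=np.arctan2(R[1,1],R[0,1]); d=(ang-phi+np.pi/2)%np.pi-np.pi/2
    dx,dy=x-tip[0],y-tip[1]; f=phi+d
    # horizontal in tool axes now and after turn
    a=lambda f:(dx*np.cos(f)+dy*np.sin(f), dx*np.sin(f)-dy*np.cos(f))
    print('t %.2f tip'%s['t'],tip.round(1),'phi %.3f'%phi,'down',(-R[2,0]).round(4),'open %.3f'%s['opening'],'F',s['ft_force'].round(1),'q6 %.2f'%s['joints'][5])
    print('turn x %.3f  -> shift x %.1f'%(-d,tip[2]-z),' y,z now (%.1f, %.1f) after turn (%.1f, %.1f)'%(*a(phi),*a(f)))
    # levelling rotvec in tool axes
    v=np.cross([0,0,-1],R[:,0]); print('level', (R.T@(-v)).round(4)[1:], 'dphi',round(d,3))
E
python3 - <<'E'
from g import *
from fit import *
t=eyes.read_camera('top'); s=eyes.read_camera('scene')
print(pix2world(t,393.1,174.75,8))
for p0 in [(585,-300,.21)]:
  for cs in ([t],[s],[t,s]): print(fit(cs,TEE,p0,span=(5,5,.05)))
p=(583,-302,.22)
overlay(s,[(p,TEE)],'ov_s3',(200,160,260,240),8); overlay(t,[(p,TEE),((571,296.5,.335),TEE)],'ov_t3',(210,130,420,220),3.8)
go(571,296.5,150,1.906)
E
```

```text
[ 585.34760581 -305.73803765    8.        ]
(array([ 5.81721822e+02, -2.83533622e+02,  1.79820707e-01]), np.float64(-125.66887664794922))
(array([ 5.79631861e+02, -3.02154289e+02,  2.51084986e-01]), np.float64(-149.66522216796875))
(array([ 5.85228317e+02, -3.00589634e+02,  2.10545135e-01]), np.float64(-264.752197265625))
t 0.55 tip [211.8 588.1 214.8] phi 1.225 down 1.0 open 0.995 F [-0.5 -0.1  0.2] q6 -0.11
turn x -0.681  -> shift x 64.8  y,z now (-152.5, 436.7) after turn (-393.5, 243.3)
level [ 0.     -0.0001] dphi 0.681
```

View pics/ov_s3.png

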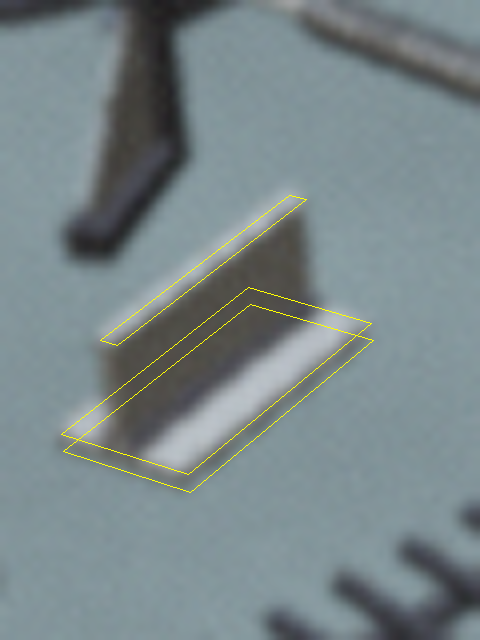

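View pics/ov_t3.png

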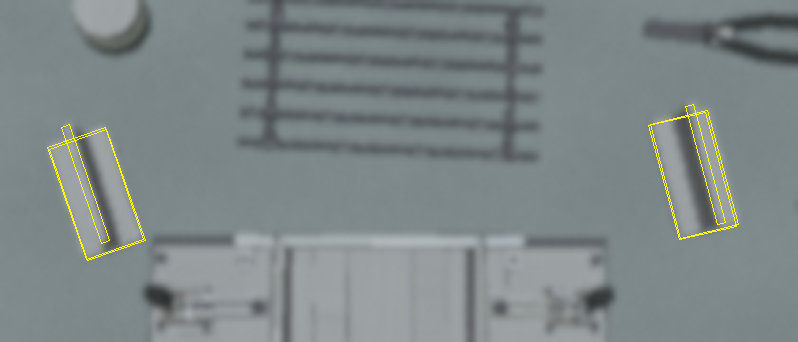

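>>> {"method": "jog_arm", "body": {"deltas": [0,0,0,-0.17,0,0,0.6,0,0,0,-0.17,0,0,0.6,0,0,0,-0.17,0,0,0.6,0,0,0,-0.17,0,0,0.6,0,-48,30,0,0,0,0.6,0,-48,30,0,0,0,0.6,0,-48,30,0,0,0,0.6,0,-48,30,0,0,0,0.6,0,-48,30,0,0,0,0.6,0,-48,30,0,0,0,0.6]}}

```text
t: 1.8
eef_pos: [486.2, 377.7, 405.1]
tcp_rot: [0.616, 1.569, 0.98]
ft_force: [0.9, 0.9, -0.1]
opening: 0.595
```

```bash
python3 -c "
from g import *
go(571,296.5,100,1.906)"
```

```text
t 1.80 tip [486.5 378.  215.1] phi 1.935 down 1.0 open 0.595 F [ 0.9  0.9 -0.1] q6 -1.38
turn x 0.029  -> shift x 115.1  y,z now (-106.3, 49.9) after turn (-104.8, 53.0)
level [ 0.0017 -0.0012] dphi -0.029
```

>>> {"method": "jog_arm", "body": {"deltas": [30,-35,17.5,0.029,0,0,0.6,30,-35,17.5,0,0,0,0.6,30,-35,17.5,0,0,0,0.6,25,0,0,0,0,0,0.6,0,0,0,0,0,0,0.6]}}

```text
t: 2.42
eef_pos: [577.3, 290.4, 287.4]
tcp_rot: [0.389, 1.566, 0.718]
ft_force: [-0.9, -0.2, 0.4]
opening: 0.598
```

```bash
python3 -c "
from g import *
go(571,296.5,22,1.906)
c=snap('top','a1');d=snap('scene','a2')
A=cv2.resize(c['image'][130:230,190:290,::-1],None,fx=4,fy=4,interpolation=2)
B=cv2.resize(d['image'][210:310,340:440,::-1],None,fx=4,fy=4,interpolation=2)
cv2.imwrite('pics/a3.png',np.hstack([A,B]))"
```

```text
t 2.42 tip [578.  291.   97.4] phi 1.900 down 1.0 open 0.598 F [-0.9 -0.2  0.4] q6 -1.54
turn x -0.006  -> shift x 75.4  y,z now (7.5, -4.8) after turn (7.5, -4.8)
level [ 0.0043 -0.0018] dphi 0.006
```

View pics/a3.png

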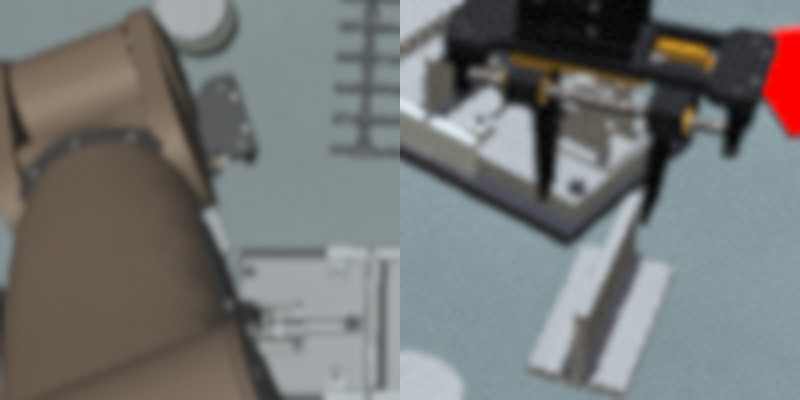

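```bash
python3 -c "
from g import *
d=eyes.read_camera('scene')
print(proj(d,(578,291,97.4)))
go(571,296.5,22,1.906)"
```

```text
[388.84201454 260.65370455]
t 2.58 tip [578.8 292.1 100.2] phi 1.901 down 1.0 open 0.598 F [-0.1  0.4  0.7] q6 -1.54
turn x -0.005  -> shift x 78.2  y,z now (6.7, -6.0) after turn (6.7, -5.9)
level [ 0.0091 -0.0019] dphi 0.005
```

>>> {"method": "jog_arm", "body": {"deltas": [20,6.7,-6,0,0.009,0,0.6,25,0,0,0,0,0,0.6,25,0,0,0,0,0,0.6,4,0,0,0,0,0,0.6]}}

```text
t: 3.08
eef_pos: [566.9, 298.5, 215.3]
tcp_rot: [0.668, 1.567, 1.001]
ft_force: [-0.2, 0.2, 0.3]
opening: 0.602
```

```bash
python3 -c "
from g import *
go(571,296.5,22,1.906)
"
```

```text
t 3.08 tip [567.2 299.1  25.3] phi 1.904 down 1.0 open 0.602 F [-0.2  0.2  0.3] q6 -1.52
turn x -0.002  -> shift x 3.3  y,z now (-3.7, 2.7) after turn (-3.7, 2.7)
level [ 0.0029 -0.0023] dphi 0.002
```

>>> {"method": "jog_arm", "body": {"deltas": [2,-3,2,0,0.003,0,0.6,0,0,0,0,0,0,0,0,0,0,0,0,0,0,0,0,0,0,0,0,0,0,0,0,0,0,0,0]}}

```text
t: 3.7
eef_pos: [569.9, 296.9, 215.7]
tcp_rot: [0.683, 1.567, 1.016]
ft_force: [-0.3, -0.1, 0.4]
opening: 0.238
```

```bash
python3 -c "
from g import *
go(571,296.5,22,1.906)
"
```

```text
t 3.70 tip [570.3 297.5  25.7] phi 1.904 down 1.0 open 0.238 F [-0.3 -0.1  0.4] q6 -1.53
turn x -0.002  -> shift x 3.7  y,z now (-1.2, 0.4) after turn (-1.2, 0.4)
level [ 0.0031 -0.0025] dphi 0.002
```

>>> {"method": "jog_arm", "body": {"deltas": [0,0,0,0,0,0,0,0,0,0,0,0,0,0,-10,0,0,0,0,0,0,-30,0,0,0.1,0,0,0,-30,0,0,0.15,0,0,0,-10,0,0,0.14,0,0,0,0,0,0,0,0,0,0]}}

```text
t: 4.58
eef_pos: [568.7, 296.2, 296.5]
tcp_rot: [3.096, 1.566, 3.029]
ft_force: [0.6, -0.0, -7.0]
opening: 0.084
```

```bash
python3 -c "
from g import *
go(690,108.5,80,1.511)
"
```

```text
t 4.58 tip [567.8 296.3 106.5] phi 1.504 down 1.0 open 0.084 F [ 0.6 -0.  -7. ] q6 -1.13
turn x -0.007  -> shift x 26.5  y,z now (-179.3, 134.5) after turn (-180.2, 133.3)
level [-0.0051 -0.0002] dphi 0.007
```

>>> {"method": "jog_arm", "body": {"deltas": [0,-45,33,0,0,0,0,0,-45,33,0,0,0,0,0,-45,33,0,0,0,0,0,-40,29,-0.007,-0.005,0,0,0,0,0,0,0,0,0]}}

```text
t: 5.2
eef_pos: [688.1, 109.0, 290.8]
tcp_rot: [-3.03, 1.564, -3.068]
ft_force: [0.3, 0.8, -8.9]
opening: 0.08
```

```bash
python3 -c "
from g import *
go(690,108.5,80,1.511)
"
```

```text
t 5.20 tip [686.7 108.9 100.8] phi 1.533 down 1.0 open 0.080 F [ 0.3  0.8 -8.9] q6 -1.47
turn x 0.022  -> shift x 20.8  y,z now (-0.2, 3.3) after turn (-0.2, 3.3)
level [-0.0072  0.0008] dphi -0.022
```

Good. Lower so the underside meets the bars (tip ≈ 51).

>>> {"method": "jog_arm", "body": {"deltas": [20,0,3,0.02,-0.007,0,0,20,0,0,0,0,0,0,6,0,0,0,0,0,0,0,0,0,0,0,0,0]}}

```text
t: 5.7
eef_pos: [689.7, 109.8, 240.9]
tcp_rot: [-2.955, 1.565, -3.006]
ft_force: [0.2, -2.8, -0.6]
opening: 0.083
```

```bash
python3 -c "
from g import *
go(690,108.5,51.5,1.511)
"
```

```text
t 5.70 tip [688.7 109.7  50.9] phi 1.521 down 1.0 open 0.083 F [ 0.2 -2.8 -0.6] q6 -1.46
turn x 0.010  -> shift x -0.6  y,z now (-1.1, 1.4) after turn (-1.1, 1.4)
level [-0.0053  0.001 ] dphi -0.01
```

>>> {"method": "jog_arm", "body": {"deltas": [0,0,0,0,0,0,0.35,0,0,0,0,0,0,0.35,0,0,0,0,0,0,0.35,-10,0,0,0,0,0,0.35,-40,0,0,0,0,0,0.35,-50,0,0,0,0,0,0.5,-20,0,0,0,0,0,0.6]}}

```text
t: 6.58
eef_pos: [690.2, 110.5, 369.4]
tcp_rot: [-0.25, 1.57, -0.299]
ft_force: [-0.0, 0.4, -0.6]
opening: 0.503
```

```bash
python3 -c "
from g import *
from fit import *
t=snap('top','b1');s=snap('scene','b2')
overlay(s,[((583,-302,.22),TEE),((683.5,.5,-.06),RACK)],'b3',(190,150,390,310),4)
go(584,-301.5,100,1.571+.22)
"
```

```text
t 6.67 tip [690.5 110.5 179. ] phi 1.522 down 1.0 open 0.575 F [ 0.2  0.7 -1.2] q6 -1.46
turn x -0.269  -> shift x 79.0  y,z now (-416.7, -86.3) after turn (-378.8, -193.9)
level [0.0012 0.    ] dphi 0.269
```

View pics/b3.png

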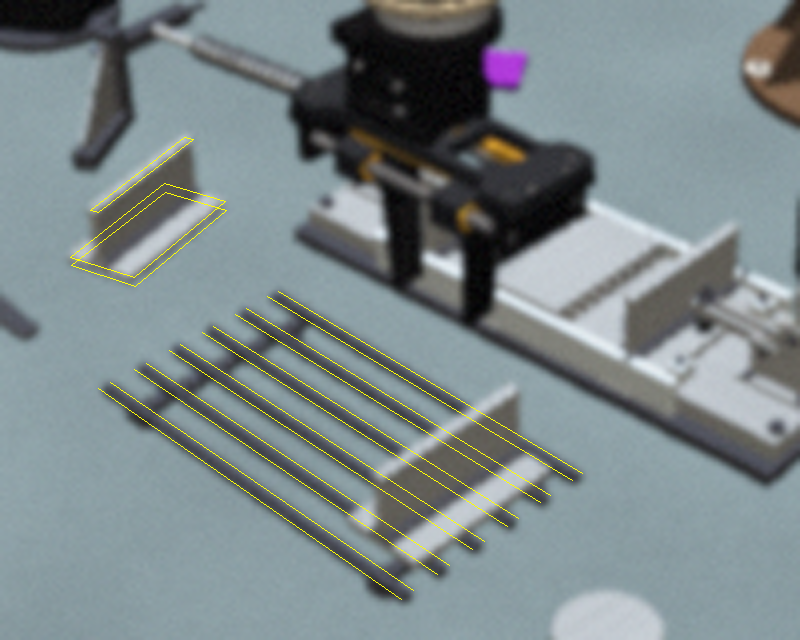

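>>> {"method": "jog_arm", "body": {"deltas": [0,0,0,-0.13,0,0,0.6,0,0,0,-0.13,0,0,0.6,0,-50,-26,0,0,0,0.6,0,-50,-26,0,0,0,0.6,0,-50,-26,0,0,0,0.6,0,-50,-26,0,0,0,0.6,10,-50,-26,0,0,0,0.6,15,-50,-26,0,0,0,0.6,25,-45,-20,0,0,0,0.6,0,0,0,0,0,0,0.6]}}

```text
t: 7.92
eef_pos: [588.9, -275.0, 308.8]
tcp_rot: [2.595, 1.563, 2.817]
ft_force: [-0.2, 0.7, 0.3]
opening: 0.6
```

```bash
python3 -c "
from g import *
go(584,-301.5,24,1.571+.22)
"
```

```text
t 7.92 tip [ 587.5 -274.5  118.8] phi 1.793 down 1.0 open 0.600 F [-0.2  0.7  0.3] q6 -2.33
turn x 0.002  -> shift x 94.8  y,z now (-25.5, -9.4) after turn (-25.5, -9.3)
level [-0.0066 -0.004 ] dphi -0.002
```

>>> {"method": "jog_arm", "body": {"deltas": [0,-25.5,-9.4,0,-0.0066,-0.004,0.6,10,0,0,0,0,0,0.6,0,0,0,0,0,0,0.6]}}

```text
t: 8.3
eef_pos: [585.6, -300.1, 297.2]
tcp_rot: [2.068, 1.568, 2.291]
ft_force: [0.3, 0.6, -0.1]
opening: 0.6
```

```bash
python3 -c "
from g import *
from fit import *
d=snap('scene','c1')
overlay(d,[((584,-301.5,.22),TEE)],'c2',(180,130,300,240),6)
go(584,-301.5,24,1.571+.22)
"
```

```text
t 8.35 tip [ 585.6 -299.9  107.8] phi 1.794 down 1.0 open 0.600 F [-0.2  0.1 -0.1] q6 -2.37
turn x 0.003  -> shift x 83.8  y,z now (-1.2, -1.9) after turn (-1.2, -1.9)
level [-0.0006 -0.0015] dphi -0.003
```

View pics/c2.png

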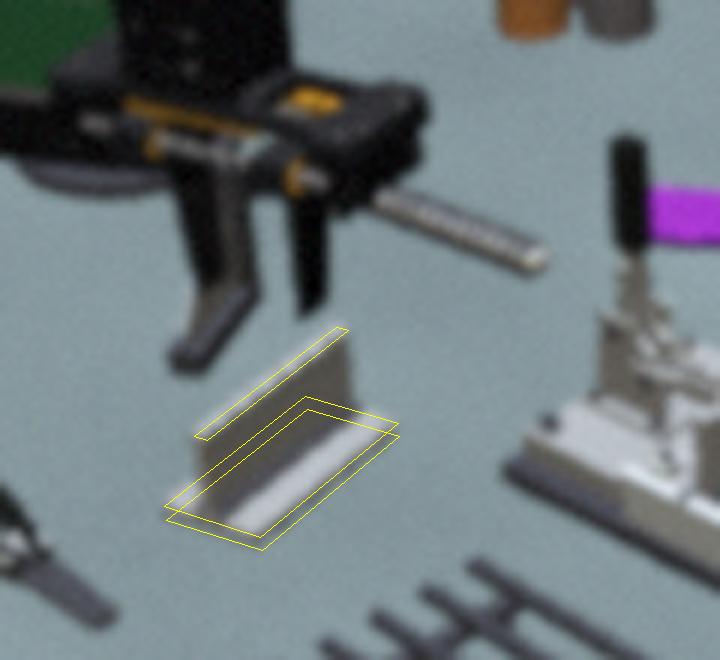

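>>> {"method": "jog_arm", "body": {"deltas": [25,-1,-2,0,0,0,0.6,30,0,0,0,0,0,0.6,25,0,0,0,0,0,0.6,0,0,0,0,0,0,0,0,0,0,0,0,0,0,0,0,0,0,0,0,0,0,0,0,0,0,0,0,0,0,0,0,0,0,0,0,0,0,0,0,0,0]}}

```text
t: 9.48
eef_pos: [586.8, -296.8, 222.0]
tcp_rot: [-0.686, 1.564, -0.458]
ft_force: [1.3, -0.7, -3.2]
opening: 0.086
```

```bash
python3 -c "
from g import *
go(676,-107,110,1.511)
"
```

```text
t 9.47 tip [ 588.1 -297.4   32. ] phi 1.799 down 1.0 open 0.086 F [ 1.3 -0.7 -3.2] q6 -2.37
turn x 0.288  -> shift x -78.0  y,z now (165.5, 128.8) after turn (195.3, 76.4)
level [0.0056 0.0046] dphi -0.288
```

>>> {"method": "jog_arm", "body": {"deltas": [-30,0,0,0,0,0,0,-30,0,0,0.14,0,0,0,-20,0,0,0.14,0,0,0,0,49,19,0,0,0,0,0,49,19,0,0,0,0,0,49,19,0,0,0,0,0,48,19,0,0,0,0,0,0,0,0,0,0,0]}}

```text
t: 10.48
eef_pos: [674.1, -100.7, 296.6]
tcp_rot: [2.667, 1.559, 2.603]
ft_force: [-0.2, -1.1, -7.4]
opening: 0.082
```

```bash
python3 -c "
from g import *
go(677,-107.5,60,1.511)
"
```

```text
t 10.47 tip [672.1 -99.6 106.6] phi 1.506 down 0.9999 open 0.082 F [-0.2 -1.1 -7.4] q6 -1.75
turn x -0.005  -> shift x 46.6  y,z now (-7.6, 5.4) after turn (-7.6, 5.3)
level [-0.0106 -0.0054] dphi 0.005
```

>>> {"method": "jog_arm", "body": {"deltas": [20,-7.6,5.4,0,-0.0106,-0.0054,0,20,0,0,0,0,0,0,4,0,0,0,0,0,0,0,0,0,0,0,0,0]}}

```text
t: 10.98
eef_pos: [677.5, -108.6, 248.3]
tcp_rot: [2.947, 1.564, 2.882]
ft_force: [0.1, -0.3, -6.5]
opening: 0.083
```

```bash
python3 -c "
from g import *
go(677,-107.5,53,1.511)
"
```

```text
t 10.97 tip [ 676.3 -108.3   58.3] phi 1.506 down 1.0 open 0.083 F [ 0.1 -0.3 -6.5] q6 -1.76
turn x -0.005  -> shift x 5.3  y,z now (0.8, 0.7) after turn (0.8, 0.7)
level [-0.0067 -0.0013] dphi 0.005
```

>>> {"method": "jog_arm", "body": {"deltas": [2,0,0,0,-0.0067,0,0,2,0,0,0,0,0,0,0,0,0,0,0,0,0]}}

```text
t: 11.35
eef_pos: [677.3, -108.8, 247.8]
tcp_rot: [0.273, 1.567, 0.208]
ft_force: [1.0, -0.2, -7.7]
opening: 0.082
```

>>> {"method": "jog_arm", "body": {"deltas": [3,0,0,0,0,0,0,3,0,0,0,0,0,0,0,0,0,0,0,0,0]}}

```text
t: 11.72
eef_pos: [677.2, -108.7, 247.6]
tcp_rot: [0.012, 1.563, -0.053]
ft_force: [0.9, 0.3, -7.5]
opening: 0.081
```

>>> {"method": "jog_arm", "body": {"deltas": [5,0,0,0,0,0,0]}}

```text
t: 11.85
eef_pos: [677.8, -108.7, 246.2]
tcp_rot: [-0.046, 1.559, -0.111]
ft_force: [-11.3, 4.8, 41.8]
opening: 0.08
```

>>> {"method": "jog_arm", "body": {"deltas": [5,0,0,0,0,0,0]}}

```text
t: 11.98
eef_pos: [678.0, -108.6, 245.7]
tcp_rot: [-0.072, 1.556, -0.137]
ft_force: [-16.4, 4.3, 39.4]
opening: 0.08
```

>>> {"method": "jog_arm", "body": {"deltas": [-3,0,0,0,0,0,0,0,0,0,0,0,0,0.35,0,0,0,0,0,0,0.35,0,0,0,0,0,0,0.35,-20,0,0,0,0,0,0.35,-40,0,0,0,0,0,0.35,-50,0,0,0,0,0,0.5,-20,0,0,0,0,0,0.5]}}

```text
t: 12.98
eef_pos: [676.2, -108.5, 385.1]
tcp_rot: [-0.084, 1.554, -0.149]
ft_force: [-0.4, 0.3, 0.1]
opening: 0.48
```

```bash
python3 -c "
from g import *
from fit import *
s=snap('scene','d1')
cv2.imwrite('pics/d2.png',cv2.resize(s['image'][150:310,190:420,::-1],None,fx=3.4,fy=3.4,interpolation=2))
go(444,-182,200,-.01)
"
```

```text
t 13.03 tip [ 680.  -109.1  197. ] phi 1.506 down 0.9998 open 0.494 F [-0.1 -0.   1.7] q6 -1.76
turn x 1.516  -> shift x -3.0  y,z now (-88.0, -230.7) after turn (-235.2, 75.2)
level [0.0193 0.0019] dphi -1.516
```

View pics/d2.png

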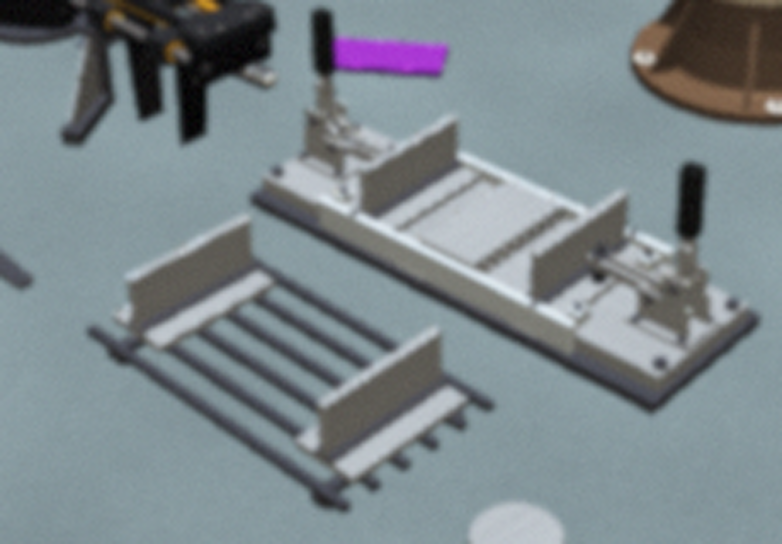

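>>> {"method": "jog_arm", "body": {"deltas": [-10,0,0,0.168,0.019,0,0.6,-5,0,0,0.168,0,0,0.6,-5,0,0,0.168,0,0,0.6,0,0,0,0.168,0,0,0.6,0,0,0,0.168,0,0,0.6,0,0,0,0.168,0,0,0.6,0,0,0,0.168,0,0,0.6,0,0,0,0.168,0,0,0.6,0,0,0,0.168,0,0,0.6]}}

```text
t: 14.15
eef_pos: [674.6, -108.2, 411.9]
tcp_rot: [1.266, 1.568, -0.359]
ft_force: [0.3, 0.9, -0.7]
opening: 0.601
```

```bash
python3 -c "
from g import *
go(445,-182,210,-.01)
"
```

```text
t 14.15 tip [ 675.2 -108.4  221.9] phi -0.055 down 1.0 open 0.601 F [ 0.3  0.9 -0.7] q6 -0.20
turn x -0.045  -> shift x 11.9  y,z now (-225.8, 86.1) after turn (-229.4, 75.9)
level [ 0.0009 -0.003 ] dphi 0.045
```

>>> {"method": "jog_arm", "body": {"deltas": [0,0,0,-0.035,0,0,0.6,0,-57,18,0,0,0,0.6,0,-57,18,0,0,0,0.6,0,-57,18,0,0,0,0.6,0,-50,16,0,0,0,0.6,0,0,0,0,0,0,0.6]}}

```text
t: 14.9
eef_pos: [446.2, -177.3, 411.1]
tcp_rot: [1.071, 1.567, -0.483]
ft_force: [0.5, 0.2, 0.8]
opening: 0.602
```

```bash
python3 -c "
from g import *
go(445,-182,131,-.01)
"
```

```text
t 14.90 tip [ 446.9 -177.7  221.1] phi 0.017 down 1.0 open 0.602 F [0.5 0.2 0.8] q6 -0.53
turn x 0.027  -> shift x 90.1  y,z now (-1.9, 4.3) after turn (-1.8, 4.3)
level [ 0.0019 -0.0035] dphi -0.027
```

>>> {"method": "jog_arm", "body": {"deltas": [20,-2,4.3,0.025,0,0,0.6,40,0,0,0,0,0,0.6,28,0,0,0,0,0,0.4]}}

```text
t: 15.28
eef_pos: [446.1, -182.4, 323.9]
tcp_rot: [1.071, 1.558, -0.494]
ft_force: [-0.7, -0.3, -1.2]
opening: 0.543
```

```bash
python3 -c "
from g import *
from fit import *
s=snap('scene','e1'); t=snap('top','e1t')
A=cv2.resize(s['image'][130:230,220:330,::-1],None,fx=4,fy=4,interpolation=2)
B=cv2.resize(t['image'][160:260,300:400,::-1],None,fx=3.6,fy=4,interpolation=2)
cv2.imwrite('pics/e2.png',np.hstack([A,B]))
go(445,-182,131,-.01)
"
```

```text
t 15.38 tip [ 447.4 -183.   133. ] phi 0.005 down 1.0 open 0.465 F [-0.1  0.3  0.9] q6 -0.53
turn x 0.015  -> shift x 2.0  y,z now (-2.3, -1.0) after turn (-2.4, -1.0)
level [ 0.0039 -0.0074] dphi -0.015
```

View pics/e2.png

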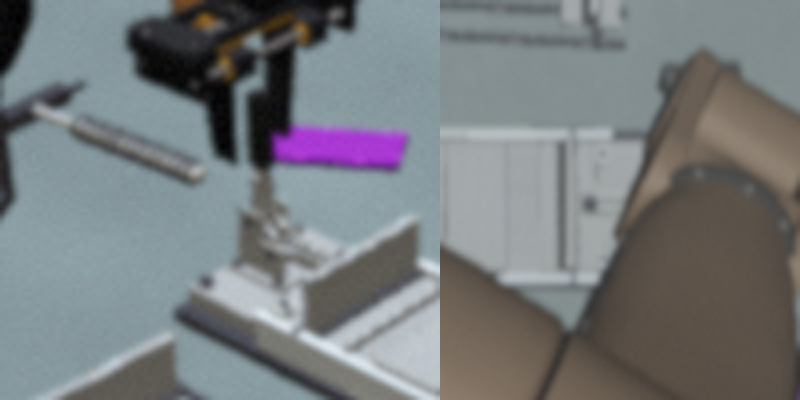

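>>> {"method": "jog_arm", "body": {"deltas": [1,-2,-1,0.01,0,-0.007,0,1,0,0,0,0,0,0,1,0,0,0,0,0,0,1,0,0,0,0,0,0]}}

```text
t: 15.88
eef_pos: [443.2, -180.9, 322.2]
tcp_rot: [-0.483, 1.566, -2.054]
ft_force: [1.1, 0.4, 4.5]
opening: 0.173
```

```bash
python3 -c "
from g import *
go(445,-182,131,-.01)
"
```

```text
t 15.88 tip [ 442.8 -181.7  132.2] phi -0.000 down 1.0 open 0.173 F [1.1 0.4 4.5] q6 -0.52
turn x 0.010  -> shift x 1.2  y,z now (2.2, 0.3) after turn (2.2, 0.2)
level [0.0044 0.0023] dphi -0.01
```

>>> {"method": "jog_arm", "body": {"deltas": [2,0,15.5,0,0,0,0,5,0,15,0,0,0,0]}}

```text
t: 16.12
eef_pos: [442.6, -210.5, 317.4]
tcp_rot: [-0.472, 1.568, -2.043]
ft_force: [-3.9, 3.4, 6.3]
opening: 0.166
```

```bash
python3 -c "
from g import *
go(445,-182,131,-.01)
"
```

```text
t 16.12 tip [ 442.4 -211.   127.4] phi -0.000 down 1.0 open 0.166 F [-3.9  3.4  6.3] q6 -0.57
turn x 0.010  -> shift x -3.6  y,z now (2.6, -29.0) after turn (2.3, -29.0)
level [0.0028 0.0014] dphi -0.01
```

>>> {"method": "jog_arm", "body": {"deltas": [9,0,13.7,0,0,0,0,10,0,12,0,0,0,0,12.5,0,9.7,0,0,0,0]}}

```text
t: 16.5
eef_pos: [441.6, -248.2, 290.6]
tcp_rot: [0.2, 1.563, -1.37]
ft_force: [-8.2, -6.2, 11.9]
opening: 0.171
```

```bash
python3 -c "
from g import *
go(445,-182-78*.932,73-19+78*.362,-.01)
"
```

```text
t 16.50 tip [ 441.9 -249.7  100.6] phi 0.001 down 1.0 open 0.171 F [-8.2 -6.2 11.9] q6 -0.64
turn x 0.011  -> shift x 18.4  y,z now (3.1, 5.0) after turn (3.1, 5.0)
level [ 0.0076 -0.0015] dphi -0.011
```

>>> {"method": "jog_arm", "body": {"deltas": [10,2,3,0,0.007,0,0,11,0,3,0,0,0,0,10,0,2,0,0,0,0,9,0,1,0,0,0,0]}}

```text
t: 17.0
eef_pos: [441.0, -263.2, 256.0]
tcp_rot: [0.298, 1.559, -1.272]
ft_force: [-8.8, -9.1, 8.4]
opening: 0.167
```

```bash
python3 -c "
from g import *
go(445,-182-77.4,73-19+78*.12,-.01)
"
```

```text
t 17.00 tip [ 441.7 -265.2   66. ] phi 0.001 down 0.9999 open 0.167 F [-8.8 -9.1  8.4] q6 -0.66
turn x 0.011  -> shift x 2.7  y,z now (3.3, -5.8) after turn (3.3, -5.9)
level [ 0.0109 -0.0033] dphi -0.011
```

>>> {"method": "jog_arm", "body": {"deltas": [5,0,-3,0,0.011,0,0,4,0,0,0,0,0,0]}}

```text
t: 17.25
eef_pos: [440.4, -263.8, 249.7]
tcp_rot: [0.801, 1.561, -0.77]
ft_force: [-4.4, 2.2, 3.4]
opening: 0.169
```

>>> {"method": "jog_arm", "body": {"deltas": [0,0,0,0,0,0,0.5,0,0,0,0,0,0,0.5,0,0,0,0,0,0,0.5,-30,0,0,0,0,0,0.5,-50,0,0,0,0,0,0.5,-50,0,0,0,0,0,0.5,-40,0,0,0,0,0,0.5]}}

```text
t: 18.12
eef_pos: [439.8, -262.0, 423.8]
tcp_rot: [0.803, 1.564, -0.765]
ft_force: [1.1, -0.1, -0.1]
opening: 0.499
```

```bash
python3 -c "
from g import *
from fit import *
s=snap('scene','f1')
cv2.imwrite('pics/f2.png',cv2.resize(s['image'][120:310,190:420,::-1],None,fx=3.4,fy=3.1,interpolation=2))
go(445.5,-79,160,1.561)
"
```

```text
t 18.18 tip [ 442.  -263.8  238.5] phi 0.003 down 0.9999 open 0.501 F [0.9 0.1 4.9] q6 -0.67
turn x -1.558  -> shift x 78.5  y,z now (4.1, -184.8) after turn (184.8, 1.7)
level [ 0.0085 -0.0098] dphi 1.558
```

View pics/f2.png

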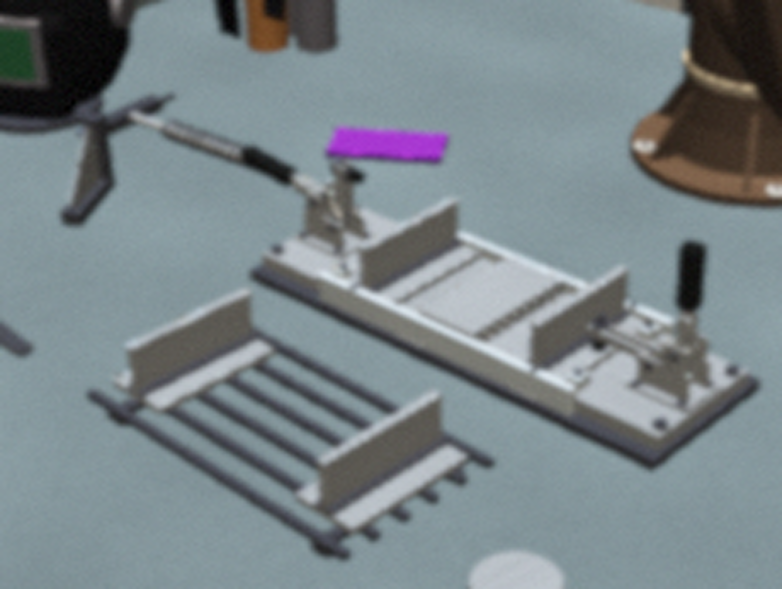

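>>> {"method": "jog_arm", "body": {"deltas": [0,0,-58,0,0.0085,-0.0098,0.6,0,0,-58,0,0,0,0.6,0,0,-58,0,0,0,0.6,0,0,-58,0,0,0,0.6,0,0,-58,0,0,0,0.6,0,0,-58,0,0,0,0.6,0,0,-58,0,0,0,0.6,0,0,-58,0,0,0,0.6,0,0,0,0,0,0,0.6]}}

```text
t: 19.3
eef_pos: [437.0, 217.4, 428.8]
tcp_rot: [1.384, 1.563, -0.181]
ft_force: [-0.9, -1.1, 0.5]
opening: 0.596
```

```bash
python3 -c "
from g import *
go(447.5,212,131,-.01)
"
```

```text
t 19.30 tip [438.4 217.2 238.8] phi 0.005 down 1.0 open 0.596 F [-0.9 -1.1  0.5] q6 0.32
turn x 0.015  -> shift x 107.8  y,z now (9.1, 5.2) after turn (9.2, 5.1)
level [ 0.0014 -0.0072] dphi -0.015
```

>>> {"method": "jog_arm", "body": {"deltas": [10,9,5,0.015,0,-0.007,0.6,40,0,0,0,0,0,0.6,40,0,0,0,0,0,0.5,15,0,0,0,0,0,0.4]}}

```text
t: 19.8
eef_pos: [448.0, 207.9, 320.2]
tcp_rot: [0.963, 1.569, -0.624]
ft_force: [-0.2, -0.2, 0.3]
opening: 0.452
```

```bash
python3 -c "
from g import *
from fit import *
s=snap('scene','g1')
cv2.imwrite('pics/g2.png',cv2.resize(s['image'][150:270,320:440,::-1],None,fx=5,fy=5,interpolation=2))
go(447.5,212,131,-.01)
"
```

```text
t 19.85 tip [448.  207.5 129.1] phi -0.016 down 1.0 open 0.426 F [-0.4 -0.6 -1.6] q6 0.32
turn x -0.006  -> shift x -1.9  y,z now (-0.6, -4.5) after turn (-0.6, -4.5)
level [ 0.0015 -0.0002] dphi 0.006
```

View pics/g2.png

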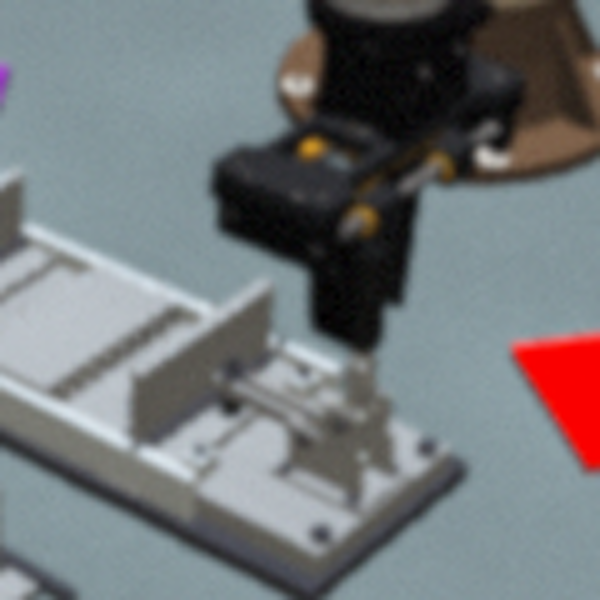

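>>> {"method": "jog_arm", "body": {"deltas": [0,0,-4.5,0,0,0,0,1,0,0,0,0,0,0,1,0,0,0,0,0,0,1,0,0,0,0,0,0]}}

```text
t: 20.35
eef_pos: [449.3, 210.4, 317.8]
tcp_rot: [1.157, 1.569, -0.433]
ft_force: [-3.5, -1.2, 13.6]
opening: 0.169
```

```bash
python3 -c "
from g import *
go(447.5,212,131,-.01)
"
```

```text
t 20.35 tip [449.7 210.2 127.8] phi -0.020 down 1.0 open 0.169 F [-3.5 -1.2 13.6] q6 0.33
turn x -0.010  -> shift x -3.2  y,z now (-2.3, -1.7) after turn (-2.2, -1.8)
level [ 0.0009 -0.002 ] dphi 0.01
```

>>> {"method": "jog_arm", "body": {"deltas": [1,0,-15.5,0,0,0,0,5,0,-15,0,0,0,0,9,0,-13.7,0,0,0,0,10,0,-12,0,0,0,0,12.5,0,-9.5,0,0,0,0]}}

```text
t: 20.98
eef_pos: [449.9, 277.6, 286.3]
tcp_rot: [1.791, 1.564, 0.2]
ft_force: [-4.9, 7.0, 13.0]
opening: 0.164
```

```bash
python3 -c "
from g import *
go(449.5,211+75*.932,54+75*.362,-.01)
"
```

```text
t 20.98 tip [451.2 277.9  96.3] phi -0.020 down 1.0 open 0.164 F [-4.9  7.  13. ] q6 0.45
turn x -0.010  -> shift x 15.2  y,z now (-1.8, -3.0) after turn (-1.8, -3.0)
level [-0.0015 -0.0069] dphi 0.01
```

>>> {"method": "jog_arm", "body": {"deltas": [10,0,-2,0,0,-0.007,0,11,0,-2,0,0,0,0,10,0,-2,0,0,0,0,9,0,0,0,0,0,0,5,0,0,0,0,0,0]}}

```text
t: 21.6
eef_pos: [449.5, 290.7, 247.9]
tcp_rot: [2.502, 1.551, 0.913]
ft_force: [-2.6, 6.0, 6.3]
opening: 0.165
```

```bash
python3 -c "
from g import *
go(449.5,211+75*.932,60,-.01)
"
```

```text
t 21.60 tip [451.8 293.6  57.9] phi -0.019 down 0.9998 open 0.165 F [-2.6  6.   6.3] q6 0.46
turn x -0.009  -> shift x -2.1  y,z now (-2.0, 12.8) after turn (-2.1, 12.8)
level [-0.0159 -0.0118] dphi 0.009
```

>>> {"method": "jog_arm", "body": {"deltas": [0,0,0,0,0,0,0.5,0,0,0,0,0,0,0.5,0,0,0,0,0,0,0.5,-30,0,0,0,-0.015,-0.012,0.5,-50,0,0,-0.15,0,0,0.5,-50,0,0,-0.17,0,0,0.5,-40,0,0,-0.17,0,0,0.5,0,0,0,-0.17,0,0,0.4,0,0,0,-0.17,0,0,0.4,0,0,0,-0.17,0,0,0.4]}}

```text
t: 22.85
eef_pos: [449.1, 288.7, 425.6]
tcp_rot: [0.95, 1.569, 0.391]
ft_force: [0.0, 0.0, 0.7]
opening: 0.4
```

```bash
python3 -c "
from g import *
from fit import *
s=snap('scene','h1')
cv2.imwrite('pics/h2.png',cv2.resize(s['image'][150:290,240:440,::-1],None,fx=3.7,fy=3.7,interpolation=2))
go(448,109,130,1.561)
"
```

```text
t 22.90 tip [449.4 288.9 235.6] phi 1.020 down 1.0 open 0.400 F [-0.5 -0.  -0. ] q6 -0.57
turn x -0.541  -> shift x 105.6  y,z now (-154.0, 93.0) after turn (-179.9, 0.4)
level [ 0.0012 -0.0015] dphi 0.541
```

View pics/h2.png

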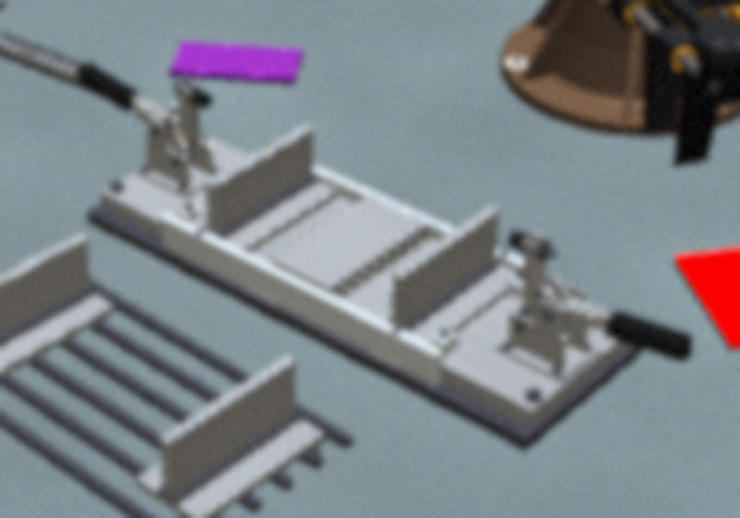

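>>> {"method": "jog_arm", "body": {"deltas": [0,0,0,-0.18,0,0,0.4,0,0,0,-0.18,0,0,0.4,0,0,0,-0.16,0,0,0.4,0,-58,0,0,0,0,0.4,0,-60,0,0,0,0,0.4,0,-55,0,0,0,0,0.4,0,0,0,0,0,0,0.4]}}

```text
t: 23.78
eef_pos: [442.9, 110.7, 425.4]
tcp_rot: [0.072, 1.569, 0.032]
ft_force: [-0.9, -1.2, 0.3]
opening: 0.402
```

```bash
python3 -c "
from g import *
go(448,109,62,1.561)
"
```

```text
t 23.77 tip [443.3 110.7 235.4] phi 1.530 down 1.0 open 0.402 F [-0.9 -1.2  0.3] q6 -1.43
turn x -0.031  -> shift x 173.4  y,z now (-1.5, 4.7) after turn (-1.7, 4.7)
level [ 0.0022 -0.0002] dphi 0.031
```

>>> {"method": "jog_arm", "body": {"deltas": [40,-2,4,-0.03,0,0,0.4,50,0,0,0,0,0,0.4,40,0,0,0,0,0,0.4]}}

```text
t: 24.15
eef_pos: [448.3, 109.4, 295.2]
tcp_rot: [0.138, 1.559, 0.119]
ft_force: [1.2, 0.8, -0.4]
opening: 0.403
```

```bash
python3 -c "
from g import *
from fit import *
s=snap('scene','i1')
cv2.imwrite('pics/i2.png',cv2.resize(s['image'][150:270,310:430,::-1],None,fx=5,fy=5,interpolation=2))
go(448,109,62,1.561)
"
```

```text
t 24.20 tip [448.7 109.5 101.4] phi 1.552 down 1.0 open 0.401 F [-2.1 -0.1 -4. ] q6 -1.46
turn x -0.009  -> shift x 39.4  y,z now (-0.5, -0.7) after turn (-0.5, -0.7)
level [ 0.0058 -0.0009] dphi 0.009
```

View pics/i2.png

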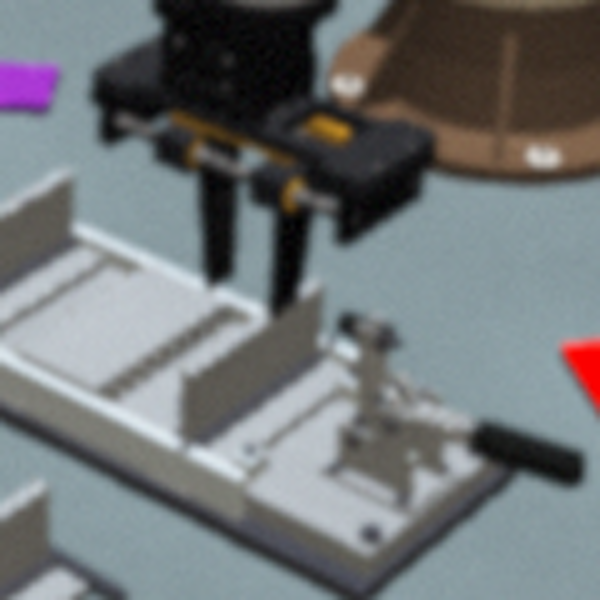

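>>> {"method": "jog_arm", "body": {"deltas": [20,0,0,0,0.005,0,0.4,14,0,0,0,0,0,0.4,4,0,0,0,0,0,0.4]}}

```text
t: 24.58
eef_pos: [448.4, 111.0, 253.0]
tcp_rot: [1.443, 1.57, 1.422]
ft_force: [-0.5, 0.2, -0.4]
opening: 0.398
```

```bash
python3 -c "
from g import *
go(448,109,62,1.561)
"
```

```text
t 24.57 tip [448.5 111.2  63. ] phi 1.550 down 1.0 open 0.398 F [-0.5  0.2 -0.4] q6 -1.45
turn x -0.011  -> shift x 1.0  y,z now (-2.2, -0.4) after turn (-2.2, -0.5)
level [ 0.0001 -0.001 ] dphi 0.011
```

>>> {"method": "jog_arm", "body": {"deltas": [0,-2,0,-0.01,0,0,0,0.5,0,0,0,0,0,0,0.5,0,0,0,0,0,0,0.5,0,0,0,0,0,0,0,0,0,0,0,0,0]}}

```text
t: 25.2
eef_pos: [448.8, 109.2, 253.6]
tcp_rot: [0.402, 1.567, 0.391]
ft_force: [0.2, 0.2, -4.7]
opening: 0.082
```

```bash
python3 -c "
from g import *
go(448,109,62,1.561)
"
```

```text
t 25.20 tip [449.5 109.5  63.6] phi 1.560 down 1.0 open 0.082 F [ 0.2  0.2 -4.7] q6 -1.47
turn x -0.001  -> shift x 1.6  y,z now (-0.5, -1.4) after turn (-0.5, -1.4)
level [ 0.0037 -0.0016] dphi 0.001
```

>>> {"method": "jog_arm", "body": {"deltas": [-10,0,0,0,0,0,0,-30,0,0,0,0,0,0,-40,0,0,0,0,0,0,-15,0,0,0.05,0,0,0,0,0,0,0,0,0,0]}}

```text
t: 25.82
eef_pos: [447.4, 108.8, 351.3]
tcp_rot: [3.011, 1.568, 2.95]
ft_force: [0.2, -0.0, -7.6]
opening: 0.083
```

```bash
python3 -c "
from g import *
go(685.5,36.5,100,1.511)
"
```

```text
t 25.82 tip [447.  108.9 161.3] phi 1.509 down 1.0 open 0.083 F [ 0.2 -0.  -7.6] q6 -1.42
turn x -0.002  -> shift x 61.3  y,z now (-57.6, 242.5) after turn (-58.0, 242.4)
level [-0.0024 -0.0003] dphi 0.002
```

>>> {"method": "jog_arm", "body": {"deltas": [0,-14,58,0,0,0,0,0,-14,58,0,0,0,0,0,-14,58,0,0,0,0,0,-15,58,0,0,0,0,0,0,8,0,0,0,0,0,0,0,0,0,0,0]}}

```text
t: 26.58
eef_pos: [688.3, 35.2, 340.9]
tcp_rot: [-3.126, 1.554, 3.104]
ft_force: [-0.6, 0.5, -7.4]
opening: 0.081
```

```bash
python3 -c "
from g import *
go(685.5,36.5,62,1.511)
"
```

```text
t 26.57 tip [685.1  35.4 150.9] phi 1.517 down 0.9999 open 0.081 F [-0.6  0.5 -7.4] q6 -1.56
turn x 0.006  -> shift x 88.9  y,z now (1.2, 0.3) after turn (1.2, 0.3)
level [-0.0169  0.0003] dphi -0.006
```

>>> {"method": "jog_arm", "body": {"deltas": [25,1,0,0,-0.017,0,0,25,0,0,0,0,0,0,20,0,0,0,0,0,0,8,0,0,0,0,0,0]}}

```text
t: 27.08
eef_pos: [683.8, 38.2, 259.5]
tcp_rot: [-3.082, 1.566, -3.132]
ft_force: [-0.5, 0.2, -7.2]
opening: 0.083
```

```bash
python3 -c "
from g import *
go(685.5,36.5,62,1.511)
"
```

```text
t 27.07 tip [682.8  38.2  69.5] phi 1.521 down 1.0 open 0.083 F [-0.5  0.2 -7.2] q6 -1.56
turn x 0.010  -> shift x 7.5  y,z now (-1.5, 2.7) after turn (-1.5, 2.8)
level [-0.0049  0.0003] dphi -0.01
```

>>> {"method": "jog_arm", "body": {"deltas": [5,-1.5,2.5,0,-0.005,0,0,4,0,0,0,0,0,0]}}

```text
t: 27.32
eef_pos: [685.9, 36.8, 251.8]
tcp_rot: [-0.471, 1.57, -0.519]
ft_force: [-10.8, -1.8, 22.7]
opening: 0.083
```

Contact at the expected height (tip 61.8). Release and rise.

>>> {"method": "jog_arm", "body": {"deltas": [0,0,0,0,0,0,0.3,0,0,0,0,0,0,0.3,0,0,0,0,0,0,0.3,-20,0,0,0,0,0,0.3,-40,0,0,0,0,0,0.4,-50,0,0,0,0,0,0.4,-25,0,0,0,0,0,0.4,0,0,0,-0.05,0,0,0.4]}}

```text
t: 28.32
eef_pos: [685.1, 37.0, 401.9]
tcp_rot: [-0.082, 1.558, -0.079]
ft_force: [0.3, 0.0, -1.3]
opening: 0.402
```

```bash
python3 -c "
from g import *
from fit import *
s=snap('scene','j1')
cv2.imwrite('pics/j2.png',cv2.resize(s['image'][150:310,190:420,::-1],None,fx=3.4,fy=3.4,interpolation=2))
go(446,-79,180,1.561)
"
```

```text
t 28.38 tip [687.4  36.8 211.3] phi 1.576 down 0.9999 open 0.401 F [-0.2  0.2  0.7] q6 -1.62
turn x 0.015  -> shift x 31.3  y,z now (-114.4, -242.1) after turn (-118.1, -240.3)
level [0.0124 0.0011] dphi -0.015
```

View pics/j2.png

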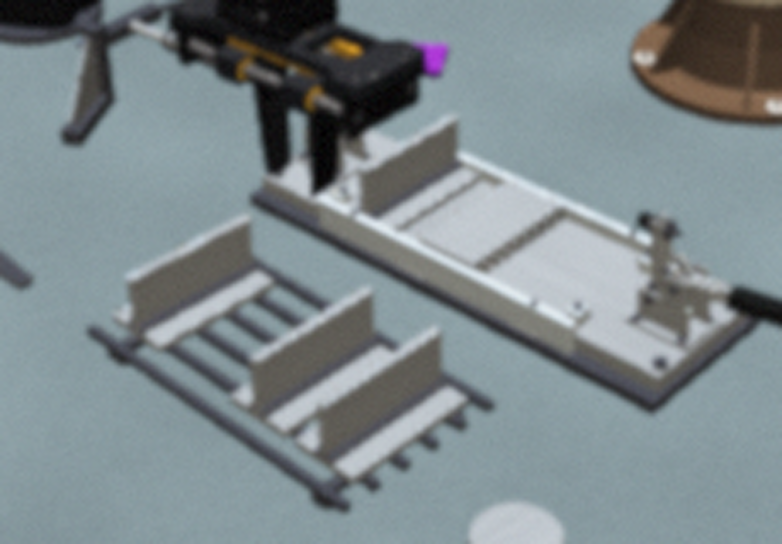

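>>> {"method": "jog_arm", "body": {"deltas": [0,-24,-52,0.015,0.012,0,0.4,0,-24,-52,0,0,0,0.4,0,-24,-52,0,0,0,0.4,0,-24,-52,0,0,0,0.4,10,-16,-26,0,0,0,0.4,0,0,0,0,0,0,0.4]}}

```text
t: 29.12
eef_pos: [442.1, -75.4, 394.3]
tcp_rot: [-0.399, 1.565, -0.413]
ft_force: [0.9, -0.3, 0.2]
opening: 0.398
```

```bash
python3 -c "
from g import *
go(446,-79,62,1.561)
"
```

```text
t 29.12 tip [443.2 -75.8 204.3] phi 1.557 down 1.0 open 0.398 F [ 0.9 -0.3  0.2] q6 -1.87
turn x -0.004  -> shift x 142.3  y,z now (-3.1, 2.9) after turn (-3.1, 2.8)
level [0.0055 0.0023] dphi 0.004
```

>>> {"method": "jog_arm", "body": {"deltas": [40,-3,3,0,0.0055,0,0.4,50,0,0,0,0,0,0.4,30,0,0,0,0,0,0.4,10,0,0,0,0,0,0.4]}}

```text
t: 29.62
eef_pos: [449.6, -78.6, 264.6]
tcp_rot: [-0.485, 1.56, -0.5]
ft_force: [-1.0, 0.1, -0.1]
opening: 0.399
```

```bash
python3 -c "
from g import *
from fit import *
s=snap('scene','k1')
cv2.imwrite('pics/k2.png',cv2.resize(s['image'][130:230,250:350,::-1],None,fx=5,fy=5,interpolation=2))
go(446,-79,62,1.561)
"
```

```text
t 29.68 tip [451.3 -79.5  74.2] phi 1.555 down 0.9999 open 0.399 F [ 0.3  0.1 -0.7] q6 -1.87
turn x -0.006  -> shift x 12.2  y,z now (0.5, -5.3) after turn (0.5, -5.3)
level [0.0093 0.0049] dphi 0.006
```

View pics/k2.png

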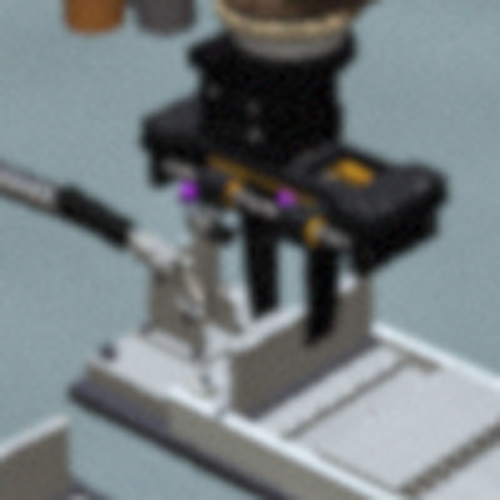

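>>> {"method": "jog_arm", "body": {"deltas": [10,0,-5,0,0.009,0.004,0.4,3,0,0,0,0,0,0,1,0,0,0,0,0,0,1,0,0,0,0,0,0,1,0,0,0,0,0,0,0,0,0,0,0,0,0]}}

```text
t: 30.42
eef_pos: [445.2, -77.1, 250.3]
tcp_rot: [0.078, 1.567, 0.062]
ft_force: [0.7, 0.1, -8.7]
opening: 0.084
```

```bash
python3 -c "
from g import *
go(446,-79,62,1.561)
"
```

```text
t 30.43 tip [445.9 -77.1  60.3] phi 1.554 down 1.0 open 0.084 F [ 0.7  0.1 -8.7] q6 -1.87
turn x -0.007  -> shift x -1.7  y,z now (-1.9, 0.2) after turn (-1.9, 0.1)
level [ 0.0038 -0.0003] dphi 0.007
```

>>> {"method": "jog_arm", "body": {"deltas": [-10,0,0,0,0,0,0,-30,0,0,0,0,0,0,-40,0,0,0,0,0,0,-20,0,0,0.04,0,0,0,0,0,0,0,0,0,0]}}

```text
t: 31.05
eef_pos: [443.9, -77.3, 354.1]
tcp_rot: [1.641, 1.57, 1.584]
ft_force: [0.1, -0.2, -8.6]
opening: 0.081
```

```bash
python3 -c "
from g import *
go(681.3,-36,100,1.511)
"
```

```text
t 31.05 tip [443.9 -77.2 164.1] phi 1.513 down 1.0 open 0.081 F [ 0.1 -0.2 -8.6] q6 -1.83
turn x 0.002  -> shift x 64.1  y,z now (54.8, 234.7) after turn (55.3, 234.5)
level [-0.0001 -0.0007] dphi -0.002
```

>>> {"method": "jog_arm", "body": {"deltas": [0,13,57,0,0,0,0,0,13,57,0,0,0,0,0,13,57,0,0,0,0,0,14,54,0,0,0,0,0,0,6,0,0,0,0,0,0,0,0,0,0,0]}}

```text
t: 31.8
eef_pos: [682.2, -36.6, 343.8]
tcp_rot: [3.033, 1.557, 2.979]
ft_force: [-0.1, -0.3, -8.5]
opening: 0.084
```

```bash
python3 -c "
from g import *
go(681.3,-36,58,1.511)
"
```

```text
t 31.80 tip [679.6 -36.1 153.8] phi 1.517 down 0.9999 open 0.084 F [-0.1 -0.3 -8.5] q6 -1.67
turn x 0.006  -> shift x 95.8  y,z now (0.2, 1.7) after turn (0.2, 1.7)
level [-0.014  -0.0015] dphi -0.006
```

>>> {"method": "jog_arm", "body": {"deltas": [25,0,1.7,0,-0.014,0,0,30,0,0,0,0,0,0,20,0,0,0,0,0,0,10,0,0,0,0,0,0]}}

```text
t: 32.3
eef_pos: [679.7, -37.7, 255.1]
tcp_rot: [2.776, 1.566, 2.723]
ft_force: [0.0, 0.0, -8.6]
opening: 0.087
```

```bash
python3 -c "
from g import *
go(681.3,-36,58,1.511)
"
```

```text
t 32.30 tip [678.9 -37.4  65.1] phi 1.517 down 1.0 open 0.087 F [ 0.   0.  -8.6] q6 -1.67
turn x 0.006  -> shift x 7.1  y,z now (1.5, 2.3) after turn (1.5, 2.3)
level [-0.0043 -0.0016] dphi -0.006
```

>>> {"method": "jog_arm", "body": {"deltas": [5,1.5,2,0,-0.004,0,0,4,0,0,0,0,0,0]}}

```text
t: 32.55
eef_pos: [681.4, -36.4, 248.4]
tcp_rot: [1.212, 1.569, 1.158]
ft_force: [-14.8, 5.4, 37.0]
opening: 0.083
```

>>> {"method": "jog_arm", "body": {"deltas": [-1,0,0,0,0,0,0.3,0,0,0,0,0,0,0.3,0,0,0,0,0,0,0.3,-20,0,0,0,0,0,0.3,-40,0,0,0,0,0,0.3,-50,0,0,0.1,0,0,0.4,-25,0,0,0.18,0,0,0.5,0,0,0,0.18,0,0,0.5,0,0,0,0.18,0,0,0.5]}}

```text
t: 33.67
eef_pos: [680.4, -36.5, 402.0]
tcp_rot: [0.67, 1.555, -0.042]
ft_force: [-0.4, -0.8, 0.1]
opening: 0.494
```

```bash
python3 -c "
from g import *
from fit import *
s=snap('scene','l1')
cv2.imwrite('pics/l2.png',cv2.resize(s['image'][150:310,190:420,::-1],None,fx=3.4,fy=3.4,interpolation=2))
go(446.5,-40,120,-.01)
"
```

```text
t 33.73 tip [683.6 -36.6 212.4] phi 0.849 down 0.9999 open 0.501 F [1.  0.4 0.5] q6 -1.00
turn x 0.859  -> shift x 92.4  y,z now (-159.1, -175.8) after turn (-237.0, 5.7)
level [ 0.0128 -0.0104] dphi -0.859
```

View pics/l2.png

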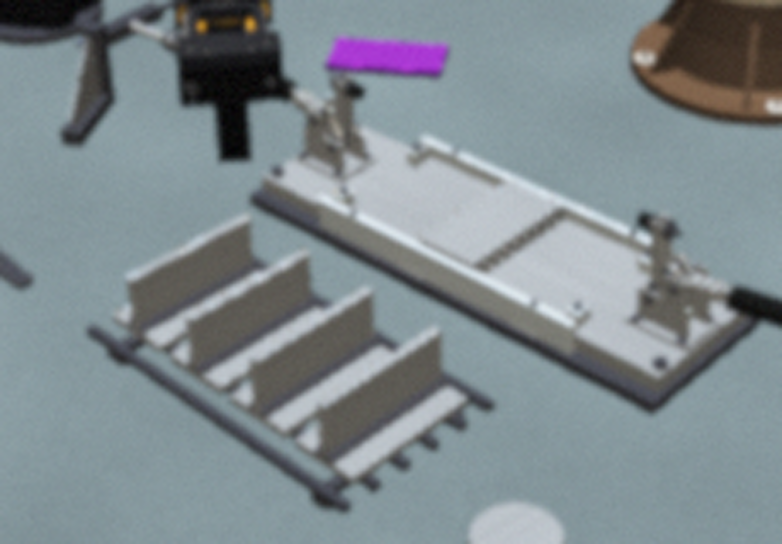

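>>> {"method": "jog_arm", "body": {"deltas": [0,0,0,0.17,0.013,-0.01,0.5,0,0,0,0.17,0,0,0.5,0,0,0,0.17,0,0,0.5,0,0,0,0.17,0,0,0.5,0,0,0,0.15,0,0,0.5,0,-58,1,0,0,0,0.5,0,-58,1,0,0,0,0.5,0,-58,1,0,0,0,0.5,0,-56,1,0,0,0,0.5,0,0,0,0,0,0,0.5]}}

```text
t: 34.98
eef_pos: [442.1, -43.0, 410.0]
tcp_rot: [1.548, 1.563, 0.001]
ft_force: [-0.2, -0.2, 0.6]
opening: 0.497
```

```bash
python3 -c "
from g import *
go(446.5,-40,60,-.01)
"
```

```text
t 34.98 tip [443.7 -43.  220. ] phi 0.024 down 1.0 open 0.497 F [-0.2 -0.2  0.6] q6 -0.27
turn x 0.034  -> shift x 160.0  y,z now (2.9, -2.9) after turn (2.8, -3.0)
level [ 0.0002 -0.0081] dphi -0.034
```

>>> {"method": "jog_arm", "body": {"deltas": [40,3,-2,0.03,0,-0.008,0.5,50,0,0,0,0,0,0.5,45,0,0,0,0,0,0.5,15,0,0,0,0,0,0.5,0,0,0,0,0,0,0.5]}}

```text
t: 35.6
eef_pos: [450.8, -41.8, 260.0]
tcp_rot: [1.323, 1.558, -0.242]
ft_force: [-0.7, -0.5, 0.1]
opening: 0.5
```

```bash
python3 -c "
from g import *
go(446.5,-40,39,-.01)
"
```

```text
t 35.60 tip [453.1 -42.4  70. ] phi 0.005 down 0.9999 open 0.500 F [-0.7 -0.5  0.1] q6 -0.24
turn x 0.015  -> shift x 31.0  y,z now (-6.6, -2.4) after turn (-6.6, -2.3)
level [ 0.0031 -0.0123] dphi -0.015
```

>>> {"method": "jog_arm", "body": {"deltas": [20,-6.6,0,0.015,0.003,-0.012,0.5,8,0,0,0,0,0,0.5,2,0,0,0,0,0,0.5]}}

```text
t: 35.98
eef_pos: [446.8, -42.3, 231.8]
tcp_rot: [1.354, 1.565, -0.223]
ft_force: [0.5, 0.1, 0.1]
opening: 0.5
```

```bash
python3 -c "
from g import *
from fit import *
s=snap('scene','m1')
cv2.imwrite('pics/m2.png',cv2.resize(s['image'][150:260,270:390,::-1],None,fx=6,fy=5.4,interpolation=2))
go(446.5,-40,39,-.01)
"
```

```text
t 36.02 tip [447.9 -42.5  41.8] phi -0.006 down 1.0 open 0.499 F [-0.7  0.6  0.5] q6 -0.24
turn x 0.004  -> shift x 2.8  y,z now (-1.4, -2.5) after turn (-1.4, -2.5)
level [ 0.0013 -0.006 ] dphi -0.004
```

View pics/m2.png

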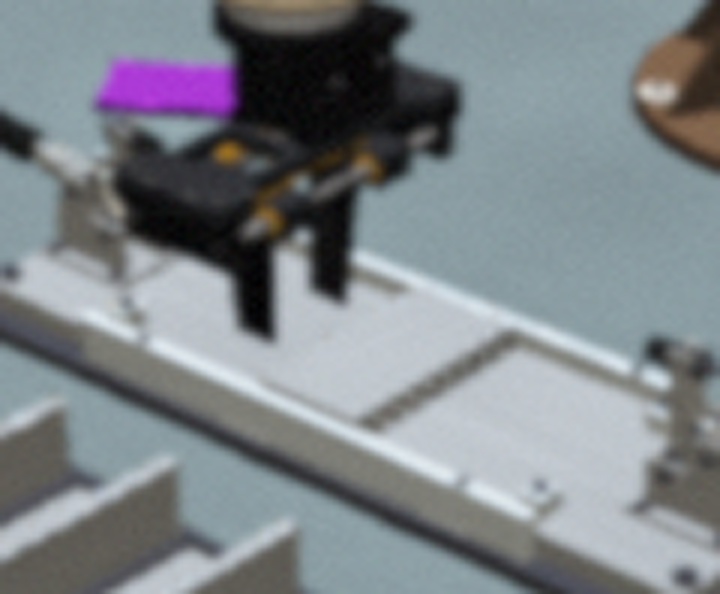

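>>> {"method": "jog_arm", "body": {"deltas": [2,-1,-8,0,0,-0.006,0.5,0,0,-10,0,0,0,0.5,0,0,-10,0,0,0,0.5,0,0,-10,0,0,0,0.5]}}

```text
t: 36.52
eef_pos: [446.4, -2.0, 230.9]
tcp_rot: [0.834, 1.568, -0.743]
ft_force: [-1.0, -2.4, -0.7]
opening: 0.495
```

```bash
python3 -c "
from g import *
from fit import *
s=snap('scene','n1')
cv2.imwrite('pics/n2.png',cv2.resize(s['image'][150:260,270:390,::-1],None,fx=6,fy=5.4,interpolation=2))
go(446.5,25,39.5,-.01)
"
```

```text
t 36.58 tip [446.7  -1.6  40.9] phi -0.006 down 1.0 open 0.496 F [0.1 0.8 0.3] q6 -0.14
turn x 0.004  -> shift x 1.4  y,z now (-0.3, -26.6) after turn (-0.5, -26.6)
level [ 0.0019 -0.0021] dphi -0.004
```

View pics/n2.png

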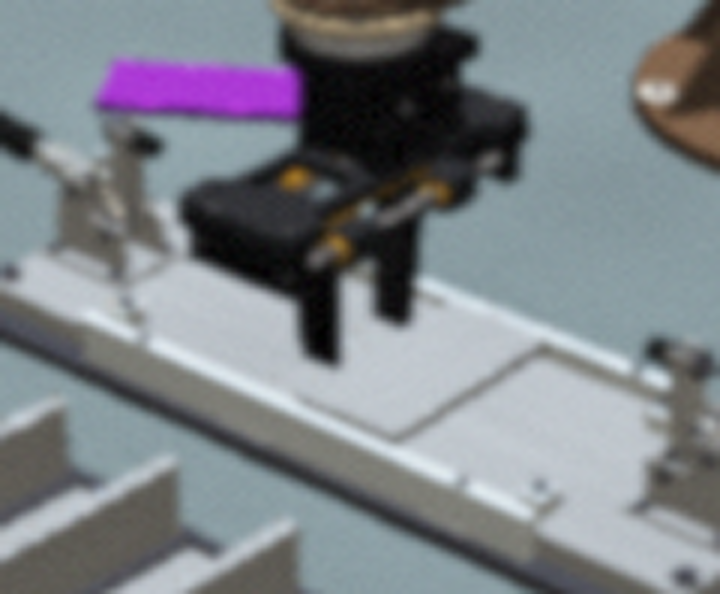

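>>> {"method": "jog_arm", "body": {"deltas": [0.5,0,-10,0,0,0,0.5,0,0,-12,0,0,0,0.5]}}

```text
t: 36.83
eef_pos: [446.7, 21.7, 230.7]
tcp_rot: [0.965, 1.567, -0.612]
ft_force: [-0.5, -1.4, -0.2]
opening: 0.504
```

```bash
python3 -c "
from g import *
go(446.5,25,39.5,-.01)
"
```

```text
t 36.83 tip [447.3  21.3  40.7] phi -0.006 down 1.0 open 0.504 F [-0.5 -1.4 -0.2] q6 -0.09
turn x 0.004  -> shift x 1.2  y,z now (-0.8, -3.7) after turn (-0.8, -3.7)
level [ 0.0022 -0.0032] dphi -0.004
```

>>> {"method": "jog_arm", "body": {"deltas": [1,0,-42,0,0,0,0.5,0,0,-20,0,0,0,0.5,0,0,0,0,0,0,0.5]}}

```text
t: 37.2
eef_pos: [446.6, 87.5, 229.2]
tcp_rot: [0.922, 1.568, -0.655]
ft_force: [0.1, 0.2, -0.4]
opening: 0.5
```

```bash
python3 -c "
from g import *
from fit import *
go(446.5,25,39.5,-.01)
s=snap('scene','o1');t=snap('top','o1t')
cv2.imwrite('pics/o2.png',cv2.resize(s['image'][150:260,270:390,::-1],None,fx=6,fy=5.4,interpolation=2))
"
```

```text
t 37.20 tip [447.1  87.1  39.2] phi -0.006 down 1.0 open 0.500 F [ 0.1  0.2 -0.4] q6 0.06
turn x 0.004  -> shift x -0.3  y,z now (-0.2, 62.1) after turn (0.0, 62.1)
level [ 0.0018 -0.0024] dphi -0.004
```

View pics/o2.png

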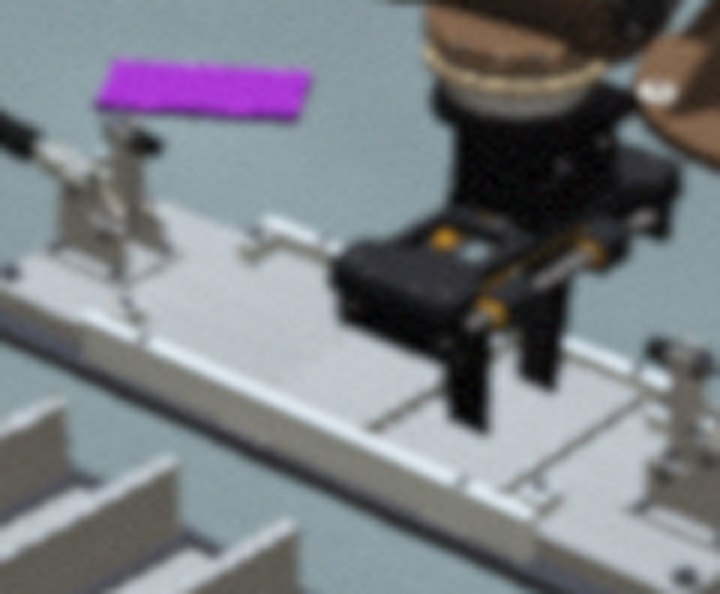

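>>> {"method": "jog_arm", "body": {"deltas": [-40,0,0,0,0,0,0.5,-50,0,0,0,0,0,0.5,-40,0,30,0,0,0,0.4,0,0,50,0,0,0,0.3,0,0,30,0,0,0,0.25]}}

```text
t: 37.92
eef_pos: [445.1, -28.3, 363.5]
tcp_rot: [0.442, 1.568, -1.137]
ft_force: [0.8, -0.1, -0.8]
opening: 0.268
```

```bash
python3 -c "
from g import *
from fit import *
s=snap('scene','p1')
cv2.imwrite('pics/p2.png',cv2.resize(s['image'][150:270,280:420,::-1],None,fx=5.6,fy=5,interpolation=2))
go(447,51,39.5,-.01)
"
```

```text
t 37.98 tip [445.7 -30.9 173.5] phi -0.009 down 1.0 open 0.263 F [ 0.4 -0.7  0. ] q6 -0.20
turn x 0.001  -> shift x 134.0  y,z now (0.5, -81.9) after turn (0.4, -81.9)
level [ 0.0035 -0.0018] dphi -0.001
```

View pics/p2.png

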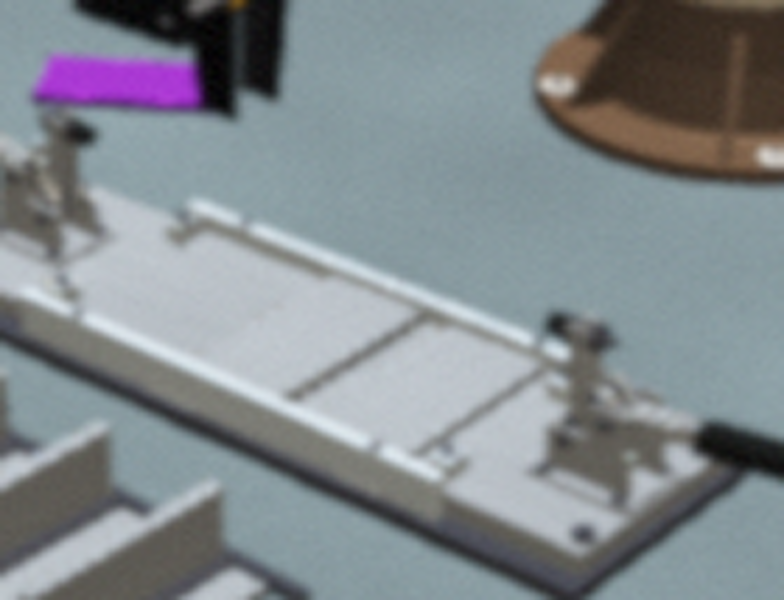

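```bash
python3 -c "
from g import *
from fit import *
s=eyes.read_camera('scene')
def F(u,v,z):
    w=pix2world(s,280+(u+.5)/5.6-.5,150+(v+.5)/5-.5,z); return (round(float(w[0]-447+.01*(w[1]-15)),1), round(float(w[1]-15-.01*(w[0]-447)),1))
for p in [(430,446),(540,378)]:
  print('lead',F(*p,35),F(*p,27))
for p in [(295,400),(425,320),(290,394),(420,314)]: print('trail',F(*p,36),F(*p,28))
# profile along fixture y at x=0,-30,30 z 31
img=cv2.cvtColor(s['image'],cv2.COLOR_RGB2GRAY).astype(np.float32)
from scipy.ndimage import map_coordinates
for z in (35,):
  ys=np.arange(-40,150,3.)
  acc=0
  for x in range(-45,46,3):
    P=T((447,15,-.01),[(x,y,z) for y in ys]); uv=projN(s,P); acc=acc+map_coordinates(img,[uv[:,1],uv[:,0]],order=1)
  print([(int(y),int(a)) for y,a in zip(ys,acc/31)])
"
```

```text
lead (43.0, 114.1) (34.1, 107.9)
lead (-44.7, 118.9) (-54.4, 112.7)
trail (52.0, 36.7) (43.2, 29.7)
trail (-54.5, 39.1) (-64.3, 32.1)
trail (49.0, 31.1) (40.2, 24.1)
trail (-58.0, 33.3) (-67.8, 26.3)
[(-40, 189), (-37, 189), (-34, 190), (-31, 191), (-28, 193), (-25, 195), (-22, 195), (-19, 195), (-16, 196), (-13, 196), (-10, 196), (-7, 196), (-4, 195), (-1, 195), (2, 195), (5, 195), (8, 195), (11, 195), (14, 194), (17, 194), (20, 194), (23, 192), (26, 184), (29, 163), (32, 139), (35, 131), (38, 146), (41, 170), (44, 187), (47, 193), (50, 195), (53, 195), (56, 195), (59, 195), (62, 195), (65, 195), (68, 195), (71, 196), (74, 195), (77, 195), (80, 194), (83, 194), (86, 194), (89, 195), (92, 195), (95, 195), (98, 194), (101, 194), (104, 193), (107, 187), (110, 169), (113, 148), (116, 147), (119, 166), (122, 181), (125, 186), (128, 187), (131, 186), (134, 182), (137, 179), (140, 179), (143, 177), (146, 172), (149, 161)]
```

>>> {"method": "jog_arm", "body": {"deltas": [0,0,-40,0,0.003,0,0.5,0,0,-40,0,-0.15,0,0.5,0,0,0,0,-0.15,0,0.5,0,0,0,0,0,0,0.5]}}

```text
t: 38.52
eef_pos: [445.9, 51.9, 362.5]
tcp_rot: [0.005, 1.265, -1.584]
ft_force: [-0.4, -0.1, -1.1]
opening: 0.5
```

```bash
cat >> g.py <<'E'
def gt(x,y,z):
    s,R=rd(); tip=s['eef_pos']+190*R[:,0]; d=np.array([x,y,z])-tip
    print('t %.2f tip'%s['t'],tip.round(1),'xt',R[:,0].round(3),'yt',R[:,1].round(3),'zt',R[:,2].round(3),'op %.2f'%s['opening'],'F',s['ft_force'].round(1))
    print('shift',(R.T@d).round(1))
E
python3 -c "
from g import *
gt(447,51.5,70)
"
```

```text
t 38.52 tip [445.2  -5.3 181.4] xt [-0.004 -0.301 -0.954] yt [ 1.    -0.017  0.001] zt [-0.017 -0.953  0.301] op 0.50 F [-0.4 -0.1 -1.1]
shift [ 89.1   0.7 -87.8]
```

>>> {"method": "jog_arm", "body": {"deltas": [30,0.7,-30,0,0,0,0.5,30,0,-30,0,0,0,0.5,26,0,-26,0,0,0,0.5,0,0,0,0,0,0,0.5]}}

```text
t: 39.02
eef_pos: [448.0, 108.5, 252.5]
tcp_rot: [0.001, 1.278, -1.594]
ft_force: [0.4, -0.1, 0.8]
opening: 0.501
```

```bash
python3 -c "
from g import *
gt(447,51.5,36)
"
```

```text
t 39.02 tip [446.7  53.7  70.6] xt [-0.007 -0.288 -0.958] yt [ 1.    -0.025  0.   ] zt [-0.024 -0.957  0.288] op 0.50 F [ 0.4 -0.1  0.8]
shift [33.7  0.3 -7.8]
```

>>> {"method": "jog_arm", "body": {"deltas": [16,0,-4,0,-0.01,0,0.5,12,0,-3,0,0,0,0.5,0,0,0,0,0,0,0.5]}}

```text
t: 39.4
eef_pos: [448.7, 105.0, 225.5]
tcp_rot: [0.006, 1.272, -1.593]
ft_force: [0.0, -0.7, 0.1]
opening: 0.498
```

```bash
python3 -c "
from g import *
gt(447,51.5,36)
s=snap('scene','q1')
cv2.imwrite('pics/q2.png',cv2.resize(s['image'][150:270,280:420,::-1],None,fx=5.6,fy=5,interpolation=2))
"
```

```text
t 39.40 tip [447.5  49.1  43.9] xt [-0.007 -0.294 -0.956] yt [ 1.    -0.028  0.002] zt [-0.027 -0.955  0.294] op 0.50 F [ 0.  -0.7  0.1]
shift [ 6.9 -0.6 -4.6]
```

View pics/q2.png

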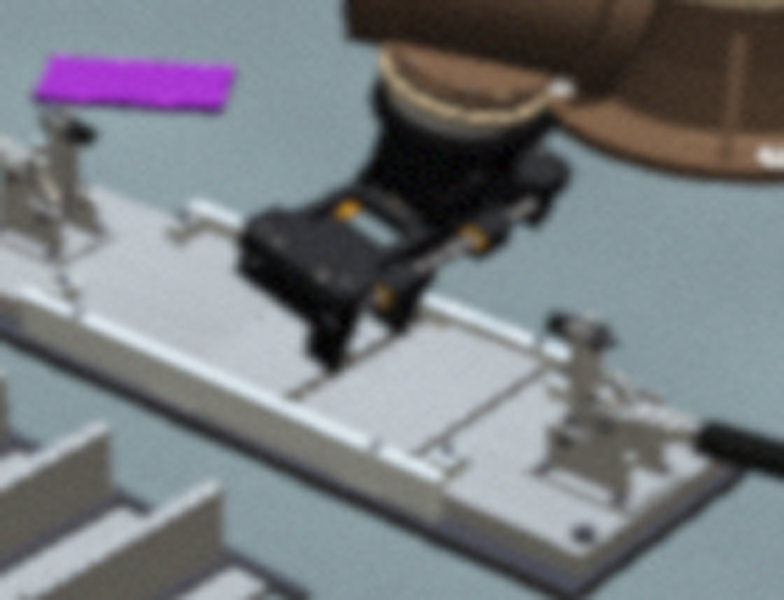

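>>> {"method": "jog_arm", "body": {"deltas": [6,-0.5,-4.5,0,0,0,0.5,2,0,-1,0,0,0,0.5]}}

```text
t: 39.7
eef_pos: [448.6, 108.0, 217.3]
tcp_rot: [0.015, 1.273, -1.585]
ft_force: [-0.4, 0.3, 0.3]
opening: 0.5
```

```bash
python3 -c "
from g import *
gt(447,51.5,36)
"
```

```text
t 39.70 tip [447.8  52.2  35.7] xt [-0.004 -0.294 -0.956] yt [ 1.    -0.029  0.004] zt [-0.029 -0.955  0.294] op 0.50 F [-0.4  0.3  0.3]
shift [-0.1 -0.8  0.8]
```

>>> {"method": "jog_arm", "body": {"deltas": [-2,0,-7.7,0,0,0,0.5,-1,0,-5,0,0,0,0.5]}}

```text
t: 39.95
eef_pos: [449.0, 121.4, 216.7]
tcp_rot: [0.012, 1.272, -1.588]
ft_force: [0.4, -5.3, 6.0]
opening: 0.501
```

```bash
python3 -c "
from g import *
gt(447,68.5,35)
"
```

```text
t 39.95 tip [448.   65.4  35.1] xt [-0.005 -0.295 -0.956] yt [ 1.    -0.029  0.004] zt [-0.029 -0.955  0.295] op 0.50 F [ 0.4 -5.3  6. ]
shift [-0.8 -1.1 -3. ]
```

>>> {"method": "jog_arm", "body": {"deltas": [-1,0,-4,0,0,0,0.5]}}

```text
t: 40.08
eef_pos: [449.2, 125.7, 216.7]
tcp_rot: [0.012, 1.271, -1.587]
ft_force: [6.6, -19.7, 3.2]
opening: 0.498
```

>>> {"method": "jog_arm", "body": {"deltas": [-1,0,-4,0,0,0,0.5]}}

```text
t: 40.2
eef_pos: [449.7, 128.4, 216.8]
tcp_rot: [0.001, 1.264, -1.596]
ft_force: [10.6, -54.5, 0.1]
opening: 0.498
```

```bash
python3 -c "
from g import *
gt(447,68.5,35)
"
```

```text
t 40.20 tip [448.3  71.   35.6] xt [-0.007 -0.302 -0.953] yt [ 1.    -0.026  0.   ] zt [-0.025 -0.953  0.302] op 0.50 F [ 10.6 -54.5   0.1]
shift [ 1.4 -1.2  2.2]
```

>>> {"method": "jog_arm", "body": {"deltas": [2,0,8,0,0,0,0.5,-20,0,3,0,0,0,0.5,-50,0,0,0,0,0,0.5,-50,0,30,0,0.1,0,0.5,0,0,60,0,0.1,0,0.5,0,0,60,0,0.1,0,0.4]}}

```text
t: 40.95
eef_pos: [447.5, 8.8, 364.1]
tcp_rot: [2.181, 1.565, 0.595]
ft_force: [-0.0, 0.3, -0.3]
opening: 0.441
```

```bash
python3 -c "
from g import *
from fit import *
go(448,50,40,-.01)
s=snap('scene','r1')
cv2.imwrite('pics/r2.png',cv2.resize(s['image'][150:270,280:420,::-1],None,fx=5.6,fy=5,interpolation=2))
img=cv2.cvtColor(s['image'],cv2.COLOR_RGB2GRAY).astype(np.float32)
ys=np.arange(20,150,2.); 
acc=0
for x in range(-35,36,3):
    P=T((447,15,-.01),[(x,y,35) for y in ys]); uv=projN(s,P); acc=acc+map_coordinates(img,[uv[:,1],uv[:,0]],order=1)
print([(int(y),int(a)) for y,a in zip(ys,acc/24)])
"
```

```text
t 40.95 tip [448.4   9.4 174.1] phi -0.016 down 1.0 open 0.441 F [-0.   0.3 -0.3] q6 -0.12
turn x -0.006  -> shift x 134.1  y,z now (-1.0, -40.6) after turn (-0.8, -40.6)
level [-0.0031 -0.0044] dphi 0.006
[(20, 194), (22, 193), (24, 191), (26, 184), (28, 172), (30, 155), (32, 139), (34, 130), (36, 133), (38, 146), (40, 162), (42, 176), (44, 186), (46, 191), (48, 193), (50, 194), (52, 194), (54, 193), (56, 194), (58, 194), (60, 194), (62, 195), (64, 195), (66, 196), (68, 196), (70, 195), (72, 195), (74, 195), (76, 195), (78, 195), (80, 195), (82, 196), (84, 196), (86, 196), (88, 195), (90, 195), (92, 195), (94, 194), (96, 194), (98, 195), (100, 195), (102, 195), (104, 195), (106, 195), (108, 194), (110, 194), (112, 194), (114, 193), (116, 193), (118, 191), (120, 187), (122, 179), (124, 167), (126, 153), (128, 147), (130, 151), (132, 164), (134, 177), (136, 185), (138, 188), (140, 189), (142, 188), (144, 185), (146, 179), (148, 171)]
```

View pics/r2.png

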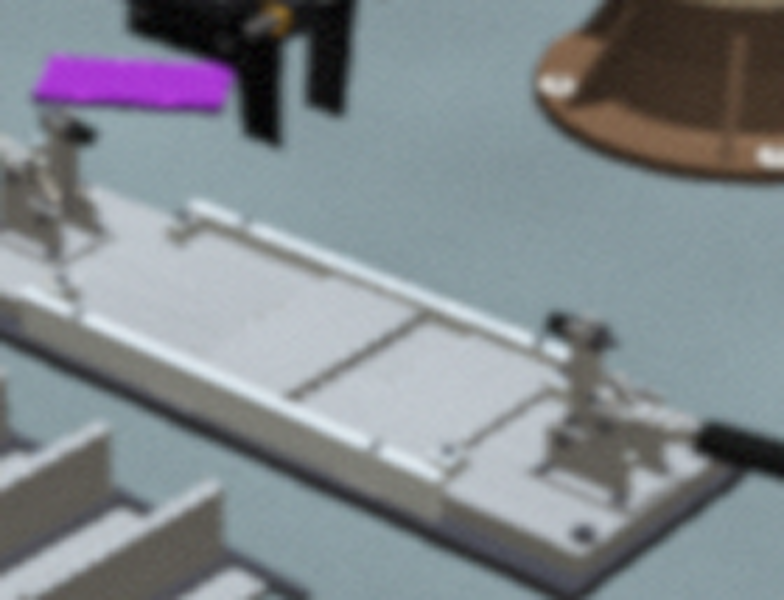

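>>> {"method": "jog_arm", "body": {"deltas": [0,-1,-52,0,-0.003,-0.004,0.5,40,0,0,0,0,0,0.5,40,0,0,0,0,0,0.5,20,0,0,0,0,0,0.5,0,0,0,0,0,0,0.5]}}

```text
t: 41.62
eef_pos: [449.0, 55.6, 264.0]
tcp_rot: [2.127, 1.56, 0.535]
ft_force: [-0.3, 1.2, 0.8]
opening: 0.498
```

```bash
python3 -c "
from g import *
go(447.5,62,32,-.01)
"
```

```text
t 41.62 tip [450.7  56.6  74. ] phi -0.021 down 0.9999 open 0.498 F [-0.3  1.2  0.8] q6 -0.01
turn x -0.011  -> shift x 42.0  y,z now (-3.3, -5.3) after turn (-3.2, -5.4)
level [-0.0055 -0.0089] dphi 0.011
```

>>> {"method": "jog_arm", "body": {"deltas": [10,-3,-5,-0.011,-0.0055,-0.009,0.5,10,0,0,0,0,0,0.5,0,0,0,0,0,0,0.5]}}

```text
t: 42.0
eef_pos: [446.2, 61.5, 244.4]
tcp_rot: [1.428, 1.569, -0.152]
ft_force: [-0.3, 0.1, 1.1]
opening: 0.502
```

```bash
python3 -c "
from g import *
go(447.5,62,32,-.01)
"
```

```text
t 42.00 tip [446.6  61.5  54.4] phi -0.009 down 1.0 open 0.502 F [-0.3  0.1  1.1] q6 -0.00
turn x 0.001  -> shift x 22.4  y,z now (0.9, -0.5) after turn (0.9, -0.5)
level [ 0.0003 -0.002 ] dphi -0.001
```

>>> {"method": "jog_arm", "body": {"deltas": [12,0,0,0,0,0,0.5,8,0,0,0,0,0,0.5,1,0,0,0,0,0,0.5]}}

```text
t: 42.38
eef_pos: [446.4, 61.4, 222.3]
tcp_rot: [1.484, 1.568, -0.096]
ft_force: [-0.5, 0.8, -0.4]
opening: 0.499
```

```bash
python3 -c "
from g import *
go(447.5,55,32,-.01)
"
```

```text
t 42.38 tip [447.   61.4  32.3] phi -0.009 down 1.0 open 0.499 F [-0.5  0.8 -0.4] q6 -0.00
turn x 0.001  -> shift x 0.3  y,z now (0.5, 6.4) after turn (0.5, 6.4)
level [ 0.0003 -0.0031] dphi -0.001
```

>>> {"method": "jog_arm", "body": {"deltas": [0,0,8,0,0,0,0.5,0,0,10,0,0,0,0.5,0,0,12,0,0,0,0.5]}}

```text
t: 42.75
eef_pos: [446.2, 30.1, 222.4]
tcp_rot: [1.559, 1.568, -0.021]
ft_force: [-0.4, 3.0, 0.2]
opening: 0.499
```

```bash
python3 -c "
from g import *
go(447,-39,32,-.01)
"
```

```text
t 42.75 tip [446.8  30.1  32.4] phi -0.008 down 1.0 open 0.499 F [-0.4  3.   0.2] q6 -0.07
turn x 0.002  -> shift x 0.4  y,z now (0.8, 69.1) after turn (0.9, 69.1)
level [ 0.     -0.0032] dphi -0.002
```

>>> {"method": "jog_arm", "body": {"deltas": [0,0,12,0,0,0,0.5,0,0,12,0,0,0,0.5,0,0,12,0,0,0,0.5,0,0,10,0,0,0,0.5]}}

```text
t: 43.25
eef_pos: [445.6, -19.9, 222.7]
tcp_rot: [1.569, 1.567, -0.012]
ft_force: [-0.6, 2.9, -0.1]
opening: 0.501
```

```bash
python3 -c "
from g import *
go(447,-39,32,-.01)
"
```

```text
t 43.25 tip [446.3 -19.9  32.7] phi -0.010 down 1.0 open 0.501 F [-0.6  2.9 -0.1] q6 -0.18
turn x 0.000  -> shift x 0.7  y,z now (0.9, 19.1) after turn (0.9, 19.1)
level [ 0.     -0.0036] dphi -0.0
```

>>> {"method": "jog_arm", "body": {"deltas": [1,0,8,0,0,0,0.5,0,0,6,0,0,0,0.5]}}

```text
t: 43.5
eef_pos: [445.4, -35.1, 221.8]
tcp_rot: [1.581, 1.567, -0.001]
ft_force: [0.8, 2.3, 0.4]
opening: 0.502
```

>>> {"method": "jog_arm", "body": {"deltas": [0,0,4,0,0,0,0.5]}}

```text
t: 43.62
eef_pos: [445.4, -38.0, 221.8]
tcp_rot: [2.192, 1.566, 0.608]
ft_force: [12.0, 60.2, 4.4]
opening: 0.502
```

>>> {"method": "jog_arm", "body": {"deltas": [0,0,3,0,0,0,0.5]}}

```text
t: 43.75
eef_pos: [445.4, -38.7, 221.8]
tcp_rot: [2.622, 1.564, 1.036]
ft_force: [11.1, 56.6, 4.4]
opening: 0.498
```

>>> {"method": "jog_arm", "body": {"deltas": [0,0,-8,0,0,0,0.5,-40,0,0,0,0,0,0.5,-50,0,0,0,0,0,0.5,-50,0,0,0,0,0,0.5,-20,0,30,0,0,0,0.5,0,0,55,0,0,0,0.5,0,0,55,0,0,0,0.5,0,0,55,0,0,0,0.5,0,0,20,0,0,0,0.5,0,0,0,0,0,0,0.5]}}

```text
t: 45.0
eef_pos: [442.3, -252.6, 386.3]
tcp_rot: [2.064, 1.567, 0.485]
ft_force: [0.7, 0.1, 0.4]
opening: 0.501
```

```bash
python3 -c "
from g import *
from fit import *
go(443,-255,65,-.01)
s=snap('scene','u1');t=snap('top','u1t')
cv2.imwrite('pics/u2.png',cv2.resize(s['image'][130:270,220:420,::-1],None,fx=4,fy=4,interpolation=2))
"
```

```text
t 45.00 tip [ 442.9 -252.3  196.3] phi -0.009 down 1.0 open 0.501 F [0.7 0.1 0.4] q6 -0.64
turn x 0.001  -> shift x 131.3  y,z now (0.1, 2.7) after turn (0.1, 2.7)
level [-0.0019 -0.0035] dphi -0.001
```

View pics/u2.png

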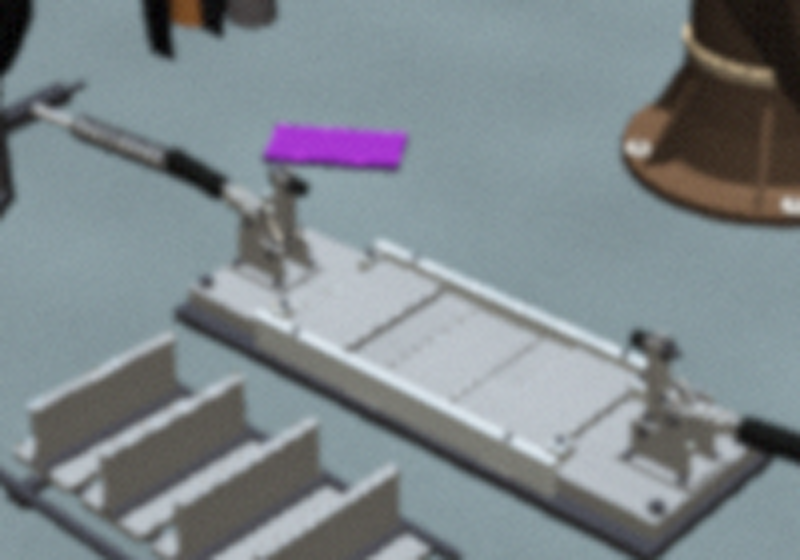

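>>> {"method": "jog_arm", "body": {"deltas": [40,0,2,0,-0.002,-0.003,0.5,50,0,0,0,0,0,0.5,25,0,0,0,0,0,0.5,4,0,0,0,0,0,0.4]}}

```text
t: 45.6
eef_pos: [443.6, -247.3, 266.1]
tcp_rot: [1.104, 1.568, -0.466]
ft_force: [-0.5, 0.4, 0.2]
opening: 0.443
```

```bash
python3 -c "
from g import *
s=eyes.read_camera('scene'); w=pix2world(s,319.25,209.5,35); print(w)
go(443,-255,65,-.01)
"
```

```text
[442.38905608 -43.74842928  35.        ]
t 45.65 tip [ 444.3 -247.7   76.4] phi -0.000 down 1.0 open 0.419 F [-0.1  0.2 -0.9] q6 -0.64
turn x 0.010  -> shift x 11.4  y,z now (-1.3, 7.3) after turn (-1.2, 7.3)
level [ 0.0017 -0.0031] dphi -0.01
```

>>> {"method": "jog_arm", "body": {"deltas": [11,-1,7,0.01,0,-0.003,0.4,3,0,0,0,0,0,0,0,0,0,0,0,0,0,0,0,0,0,0,0,0,0,0,0,0,0,0,0]}}

```text
t: 46.28
eef_pos: [441.7, -254.6, 254.2]
tcp_rot: [-0.456, 1.568, -2.036]
ft_force: [6.3, 2.7, -3.6]
opening: 0.165
```

```bash
python3 -c "
from g import *
go(443,-255,65,-.01)
"
```

```text
t 46.27 tip [ 441.4 -255.1   64.2] phi -0.010 down 1.0 open 0.165 F [ 6.3  2.7 -3.6] q6 -0.64
turn x 0.000  -> shift x -0.8  y,z now (1.6, -0.1) after turn (1.6, -0.1)
level [0.0027 0.0013] dphi -0.0
```

>>> {"method": "jog_arm", "body": {"deltas": [-16,0,-4,0,0,0,0,-13,0,-6.7,0,0,0,0,-12,0,-9.2,0,0,0,0]}}

```text
t: 46.65
eef_pos: [442.0, -233.6, 297.0]
tcp_rot: [-0.475, 1.568, -2.057]
ft_force: [2.9, 1.6, -11.6]
opening: 0.165
```

```bash
python3 -c "
from g import *
go(443,-182-74*.565,54+74*.825,-.01)
"
```

```text
t 46.65 tip [ 441.8 -234.   107. ] phi -0.012 down 1.0 open 0.165 F [  2.9   1.6 -11.6] q6 -0.60
turn x -0.002  -> shift x -8.0  y,z now (1.1, -10.2) after turn (1.1, -10.2)
level [0.002  0.0011] dphi 0.002
```

>>> {"method": "jog_arm", "body": {"deltas": [-8,0,-10.5,0,0,0,0,-7,0,-13,0,0,0,0,-4.5,0,-14,0,0,0,0]}}

```text
t: 47.02
eef_pos: [442.4, -193.6, 318.8]
tcp_rot: [0.166, 1.566, -1.415]
ft_force: [1.1, -3.7, -9.8]
opening: 0.165
```

```bash
python3 -c "
from g import *
go(443,-182,128,-.01)
"
```

```text
t 47.02 tip [ 442.5 -194.5  128.8] phi -0.011 down 1.0 open 0.165 F [ 1.1 -3.7 -9.8] q6 -0.53
turn x -0.001  -> shift x 0.8  y,z now (0.4, -12.5) after turn (0.4, -12.5)
level [ 0.0045 -0.0008] dphi 0.001
```

>>> {"method": "jog_arm", "body": {"deltas": [-1,0,-8,0,0.004,0,0,0,0,-5,0,0,0,0]}}

```text
t: 47.28
eef_pos: [442.5, -179.2, 320.9]
tcp_rot: [0.53, 1.568, -1.049]
ft_force: [-1.2, -7.3, -2.2]
opening: 0.169
```

>>> {"method": "jog_arm", "body": {"deltas": [0,0,-4,0,0,0,0]}}

```text
t: 47.4
eef_pos: [442.6, -174.8, 321.1]
tcp_rot: [0.416, 1.567, -1.161]
ft_force: [-0.6, -6.7, -5.3]
opening: 0.166
```

```bash
python3 -c "
from g import *
go(443,-182,128,-.01)
"
```

```text
t 47.40 tip [ 442.8 -175.4  131.1] phi -0.007 down 1.0 open 0.166 F [-0.6 -6.7 -5.3] q6 -0.51
turn x 0.003  -> shift x 3.1  y,z now (0.2, 6.6) after turn (0.2, 6.6)
level [ 0.0035 -0.0015] dphi -0.003
```

>>> {"method": "jog_arm", "body": {"deltas": [0,0,-4,0,0,0,0]}}

```text
t: 47.52
eef_pos: [442.6, -170.4, 321.2]
tcp_rot: [0.348, 1.566, -1.228]
ft_force: [0.4, -7.1, -6.3]
opening: 0.167
```

>>> {"method": "jog_arm", "body": {"deltas": [0,0,-4,0,0,0,0]}}

```text
t: 47.65
eef_pos: [442.6, -166.1, 321.2]
tcp_rot: [0.289, 1.566, -1.286]
ft_force: [0.3, -7.4, -8.2]
opening: 0.164
```

```bash
python3 -c "
from g import *
s=snap('scene','v1')
cv2.imwrite('pics/v2.png',cv2.resize(s['image'][120:230,230:340,::-1],None,fx=5.5,fy=5.5,interpolation=2))
"
```

```text
(no output)
```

View pics/v2.png

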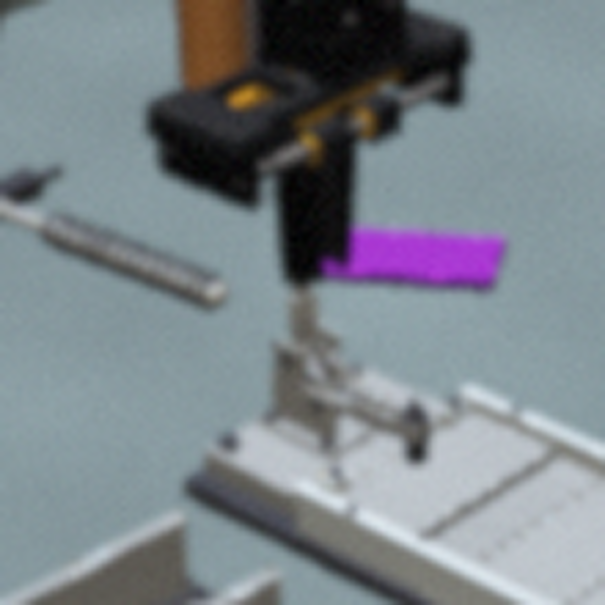

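>>> {"method": "jog_arm", "body": {"deltas": [0,0,0,0,0,0,0.5,0,0,0,0,0,0,0.5,0,0,0,0,0,0,0.5,-40,0,0,0,0,0,0.5,-50,0,0,0,0,0,0.5,0,0,-60,0,0,0,0.5,0,0,-60,0,0,0,0.5,0,0,-60,0,0,0,0.5]}}

```text
t: 48.7
eef_pos: [443.6, 17.2, 414.7]
tcp_rot: [0.881, 1.568, -0.702]
ft_force: [-0.1, -0.4, -0.1]
opening: 0.503
```

```bash
python3 -c "
from g import *
s=snap('scene','w1')
cv2.imwrite('pics/w2.png',cv2.resize(s['image'][120:230,240:350,::-1],None,fx=5.5,fy=5.5,interpolation=2))
import os
a=cv2.imread('pics/scene0.png')[120:230,240:350]; cv2.imwrite('pics/w3.png',cv2.resize(a,None,fx=5.5,fy=5.5,interpolation=2))
go(447,290,65,-.01)
"
```

```text
t 48.75 tip [443.2  22.4 224.6] phi -0.009 down 1.0 open 0.501 F [-2.3  2.9 -0. ] q6 -0.09
turn x 0.001  -> shift x 159.6  y,z now (1.5, -267.6) after turn (1.1, -267.6)
level [ 0.0003 -0.0017] dphi -0.001
```

View pics/w2.png

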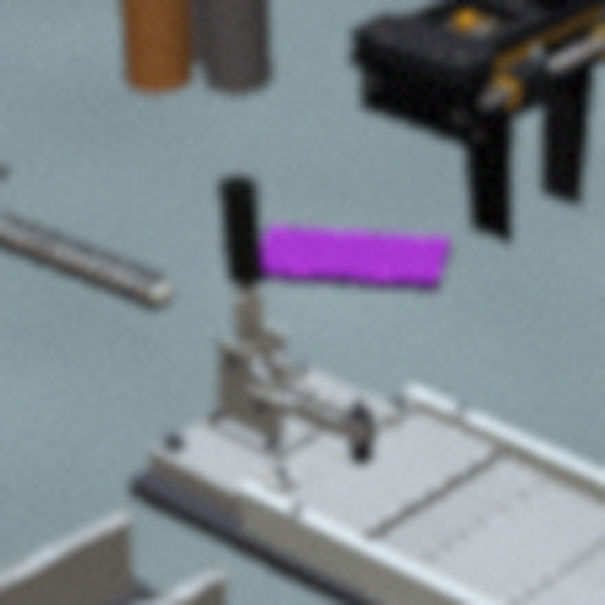

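View pics/w3.png

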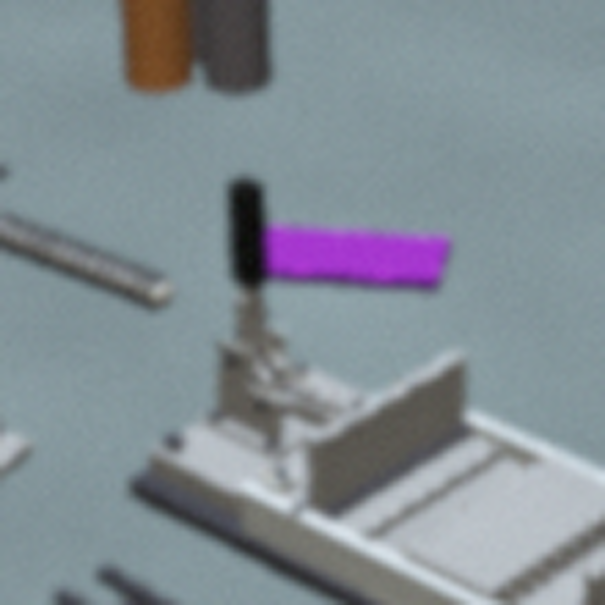

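>>> {"method": "jog_arm", "body": {"deltas": [0,0,60,0,0,0,0,0,0,60,0,0,0,0,0,0,60,0,0,0,0,0,0,58,0,0,0,0,0,0,0,0,0,0,0]}}

```text
t: 49.38
eef_pos: [442.1, -218.6, 415.3]
tcp_rot: [1.623, 1.567, 0.054]
ft_force: [-0.2, 0.4, 0.1]
opening: 0.039
```

```bash
python3 -c "
from g import *
go(443,-218,145,-.01)
"
```

```text
t 49.38 tip [ 442.7 -218.6  225.3] phi 0.002 down 1.0 open 0.039 F [-0.2  0.4  0.1] q6 -0.60
turn x 0.012  -> shift x 80.3  y,z now (0.3, -0.6) after turn (0.3, -0.6)
level [-0.0002 -0.0035] dphi -0.012
```

>>> {"method": "jog_arm", "body": {"deltas": [40,0,0,0.012,0,-0.003,0,38,0,0,0,0,0,0,0,0,0,0,0,0,0]}}

```text
t: 49.75
eef_pos: [441.9, -217.6, 336.3]
tcp_rot: [1.98, 1.57, 0.398]
ft_force: [0.0, 0.4, -0.1]
opening: 0.006
```

>>> {"method": "jog_arm", "body": {"deltas": [0,0,-10,0,0,0,0,0,0,-6,0,0,0,0]}}

```text
t: 50.0
eef_pos: [442.5, -200.2, 338.6]
tcp_rot: [1.41, 1.568, -0.172]
ft_force: [0.2, -0.4, -0.2]
opening: 0.003
```

```bash
python3 -c "
from g import *
go(443,-201,145,-.01)
"
```

```text
t 50.00 tip [ 443.  -200.3  148.6] phi -0.011 down 1.0 open 0.003 F [ 0.2 -0.4 -0.2] q6 -0.55
turn x -0.001  -> shift x 3.6  y,z now (-0.0, 0.7) after turn (-0.0, 0.7)
level [ 0.0005 -0.0031] dphi 0.001
```

>>> {"method": "jog_arm", "body": {"deltas": [0,0,-3,0,0,0,0]}}

```text
t: 50.12
eef_pos: [442.6, -198.0, 339.2]
tcp_rot: [0.604, 1.563, -0.975]
ft_force: [-7.3, -39.5, -28.0]
opening: 0.002
```

>>> {"method": "jog_arm", "body": {"deltas": [0,0,-3,0,0,0,0]}}

```text
t: 50.25
eef_pos: [442.6, -196.8, 339.4]
tcp_rot: [0.38, 1.556, -1.196]
ft_force: [-8.2, -36.6, -26.1]
opening: 0.001
```

>>> {"method": "jog_arm", "body": {"deltas": [0,0,-3,0,0,0,0]}}

```text
t: 50.38
eef_pos: [442.5, -195.8, 339.4]
tcp_rot: [0.292, 1.549, -1.282]
ft_force: [-5.7, -31.5, -21.9]
opening: 0.004
```

>>> {"method": "jog_arm", "body": {"deltas": [0,0,12,0,0,0,0,-45,0,0,0,0.01,0,0.3,-45,0,-20,0,0.01,0,0.5,0,0,-60,0,0,0,0.5,0,0,-60,0,0,0,0.5,0,0,-60,0,0,0,0.5,0,0,-60,0,0,0,0.5,0,0,-60,0,0,0,0.5]}}

```text
t: 51.38
eef_pos: [441.8, 121.1, 440.0]
tcp_rot: [1.515, 1.55, -0.064]
ft_force: [1.4, 0.2, 0.6]
opening: 0.499
```

```bash
python3 -c "
from g import *
s=snap('scene','x1')
cv2.imwrite('pics/x2.png',cv2.resize(s['image'][120:230,240:350,::-1],None,fx=5.5,fy=5.5,interpolation=2))
go(447,288,65,-.01)
"
```

```text
t 51.42 tip [445.1 126.5 250.2] phi -0.005 down 0.9998 open 0.499 F [-2.6  2.8 -0.6] q6 0.14
turn x 0.005  -> shift x 185.2  y,z now (1.0, -161.5) after turn (0.3, -161.5)
level [-0.0009 -0.0206] dphi -0.005
```

View pics/x2.png

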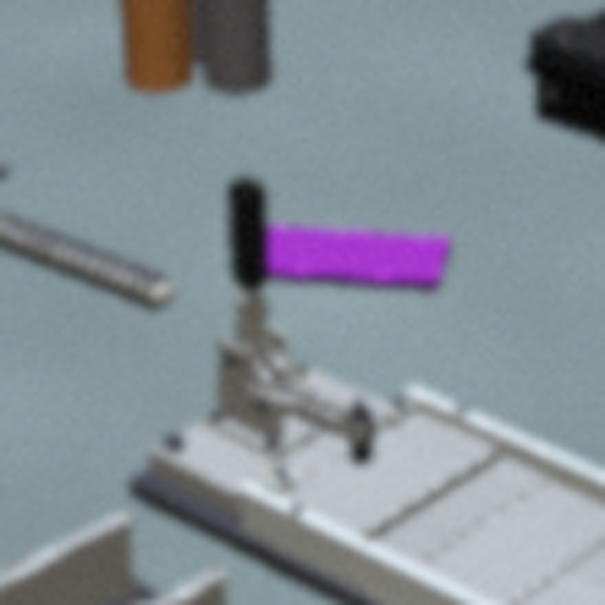

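>>> {"method": "jog_arm", "body": {"deltas": [0,0,-55,0,0,-0.02,0.5,40,0,-55,0,0,0,0.5,40,0,-46,0,0,0,0.5,40,0,0,0,0,0,0.5,40,0,0,0,0,0,0.5,0,0,0,0,0,0,0.5]}}

```text
t: 52.18
eef_pos: [440.6, 287.5, 286.2]
tcp_rot: [2.088, 1.558, 0.519]
ft_force: [0.1, -0.0, 0.5]
opening: 0.501
```

```bash
python3 -c "
from g import *
go(449,288,65,-.01)
s=snap('scene','y1')
cv2.imwrite('pics/y2.png',cv2.resize(s['image'][150:260,340:450,::-1],None,fx=5.5,fy=5.5,interpolation=2))
"
```

```text
t 52.17 tip [442.8 288.8  96.2] phi 0.001 down 0.9999 open 0.501 F [ 0.1 -0.   0.5] q6 0.45
turn x 0.011  -> shift x 31.2  y,z now (6.2, 0.8) after turn (6.3, 0.7)
level [-0.0064 -0.0112] dphi -0.011
```

View pics/y2.png

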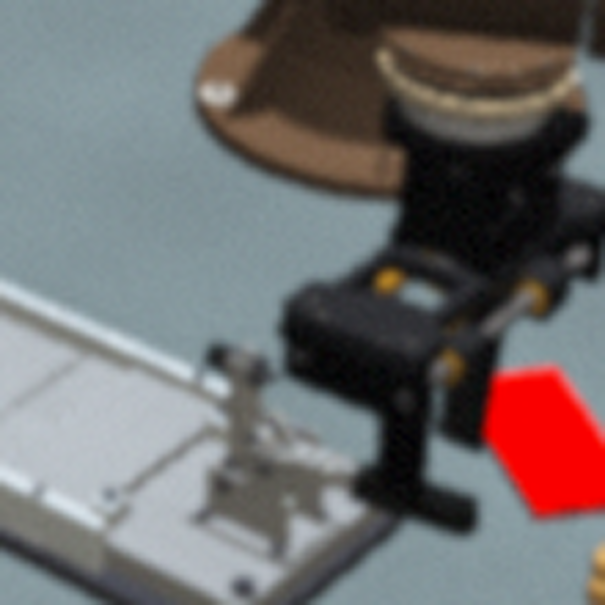

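Fingers straddle the left handle. Lower and pinch.

>>> {"method": "jog_arm", "body": {"deltas": [20,6,1,0.01,-0.006,-0.011,0.5,12,0,0,0,0,0,0.4,0,0,0,0,0,0,0,0,0,0,0,0,0,0,0,0,0,0,0,0,0,0,0,0,0,0,0,0]}}

```text
t: 52.98
eef_pos: [449.3, 286.5, 258.5]
tcp_rot: [2.036, 1.56, 0.454]
ft_force: [-1.0, 0.9, -3.8]
opening: 0.17
```

```bash
python3 -c "
from g import *
go(449,288,65,-.01)
"
```

```text
t 52.98 tip [451.2 287.4  68.5] phi -0.011 down 0.9999 open 0.170 F [-1.   0.9 -3.8] q6 0.45
turn x -0.001  -> shift x 3.5  y,z now (-2.2, -0.6) after turn (-2.2, -0.6)
level [-0.0049 -0.0097] dphi 0.001
```

>>> {"method": "jog_arm", "body": {"deltas": [-14,0,4,0,0,0,0,-13,0,6.7,0,0,0,0,-12,0,9.2,0,0,0,0,-9,0,11.5,0,0,0,0,-7,0,13,0,0,0,0,-4,0,14,0,0,0,0]}}

```text
t: 53.72
eef_pos: [447.9, 224.5, 320.9]
tcp_rot: [2.096, 1.558, 0.513]
ft_force: [6.4, 3.4, -9.5]
opening: 0.167
```

```bash
python3 -c "
from g import *
go(449,211,128,-.01)
"
```

```text
t 53.73 tip [450.1 225.6 131. ] phi -0.012 down 0.9999 open 0.167 F [ 6.4  3.4 -9.5] q6 0.34
turn x -0.002  -> shift x 3.0  y,z now (-0.9, 14.7) after turn (-0.9, 14.7)
level [-0.0064 -0.0111] dphi 0.002
```

>>> {"method": "jog_arm", "body": {"deltas": [0,0,10,0,0,0,0,0,0,8,0,0,0,0,0,0,0,0,0,0,0.4,0,0,0,0,0,0,0.4,0,0,0,0,0,0,0.4,-40,0,0,0,0,0,0.4,-45,0,0,0,-0.006,-0.011,0.2,0,0,-37,0,0,0,0,0,0,0,0,0,0,0]}}

```text
t: 54.85
eef_pos: [446.2, 241.0, 410.5]
tcp_rot: [-1.535, 1.57, -3.117]
ft_force: [0.3, 0.2, 0.3]
opening: 0.135
```

```bash
python3 -c "
from g import *
go(449,247,147,-.01)
s=snap('scene','z1')
cv2.imwrite('pics/z2.png',cv2.resize(s['image'][150:260,340:450,::-1],None,fx=5.5,fy=5.5,interpolation=2))
"
```

```text
t 54.85 tip [446.  241.  220.5] phi -0.011 down 1.0 open 0.135 F [0.3 0.2 0.3] q6 0.38
turn x -0.001  -> shift x 73.5  y,z now (2.9, -6.0) after turn (2.9, -6.0)
level [0.     0.0012] dphi 0.001
```

View pics/z2.png

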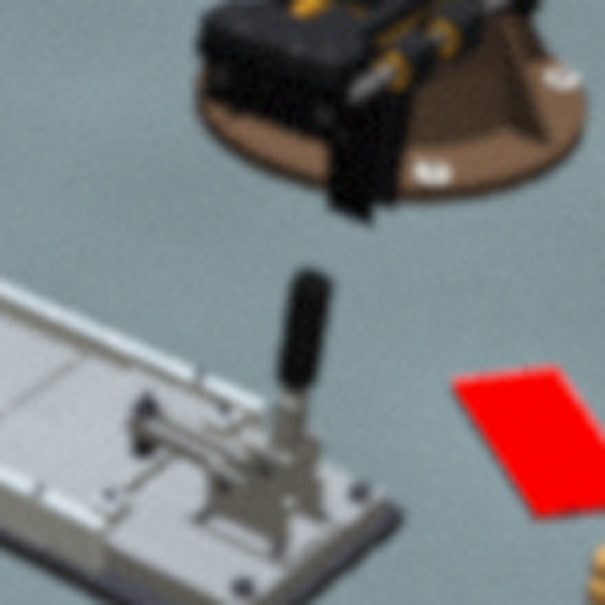

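>>> {"method": "jog_arm", "body": {"deltas": [0,3,-12,0,0,0,0,40,0,0,0,0,0,0,30,0,0,0,0,0,0,0,0,0,0,0,0,0]}}

```text
t: 55.4
eef_pos: [450.1, 252.7, 338.3]
tcp_rot: [-1.093, 1.569, -2.677]
ft_force: [-0.4, 0.1, -0.7]
opening: 0.002
```

```bash
python3 -c "
from g import *
go(449,232,147,-.01)
"
```

```text
t 55.40 tip [449.8 252.5 148.3] phi -0.013 down 1.0 open 0.002 F [-0.4  0.1 -0.7] q6 0.40
turn x -0.003  -> shift x 1.3  y,z now (-0.5, 20.5) after turn (-0.5, 20.5)
level [0.0009 0.0018] dphi 0.003
```

>>> {"method": "jog_arm", "body": {"deltas": [0,0,10,0,0,0,0,0,0,8,0,0,0,0]}}

```text
t: 55.65
eef_pos: [450.3, 234.1, 339.8]
tcp_rot: [-0.703, 1.57, -2.286]
ft_force: [0.4, 0.5, 0.2]
opening: 0.002
```

>>> {"method": "jog_arm", "body": {"deltas": [0,0,4,0,0,0,0]}}

```text
t: 55.78
eef_pos: [450.1, 231.3, 340.2]
tcp_rot: [2.987, 1.564, 1.4]
ft_force: [-2.6, 50.6, -23.1]
opening: 0.003
```

>>> {"method": "jog_arm", "body": {"deltas": [0,0,4,0,0,0,0]}}

```text
t: 55.9
eef_pos: [449.9, 229.7, 340.3]
tcp_rot: [2.982, 1.554, 1.391]
ft_force: [-1.5, 51.3, -23.5]
opening: 0.002
```

>>> {"method": "jog_arm", "body": {"deltas": [0,0,-15,0,0,0,0,-45,0,0,0,0,0,0.3,-50,0,0,0,0,0,0.5,-50,0,0,0,0,0,0.5,-20,-30,-30,0,0,0,0.5,0,-30,-40,0,0,0,0.5,0,0,-55,0,0,0,0.5,0,0,-50,0,0,0,0.5,0,0,0,0,0,0,0.5]}}

```text
t: 57.02
eef_pos: [390.3, 419.2, 523.1]
tcp_rot: [2.603, 1.544, 1.007]
ft_force: [-0.5, 0.2, 0.3]
opening: 0.503
```

```bash
python3 -c "
from g import *
from fit import *
s=snap('scene','fin_s');t=snap('top','fin_t')
cv2.imwrite('pics/fin1.png',cv2.resize(s['image'][130:290,200:440,::-1],None,fx=3.3,fy=3.3,interpolation=2))
cv2.imwrite('pics/fin2.png',cv2.resize(t['image'][110:250,215:415,::-1],None,fx=4,fy=4,interpolation=2))
a=cv2.imread('pics/scene0.png').astype(int); d=np.abs(a-s['image'][:,:,::-1].astype(int)).sum(2).clip(0,255).astype(np.uint8)
cv2.imwrite('pics/diff.png',d)
go(449,232,147,-.01)
"
```

```text
t 57.12 tip [393.3 421.2 333.3] phi -0.027 down 0.9996 open 0.500 F [-0.6 -0.6  0. ] q6 0.73
turn x -0.017  -> shift x 186.3  y,z now (60.7, 187.7) after turn (57.6, 188.7)
level [-0.0227 -0.0138] dphi 0.017
```

View pics/fin1.png

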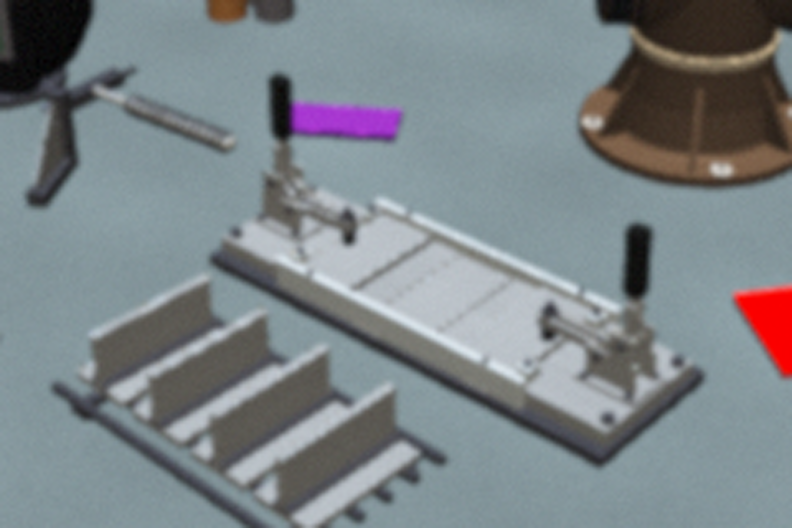

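View pics/fin2.png

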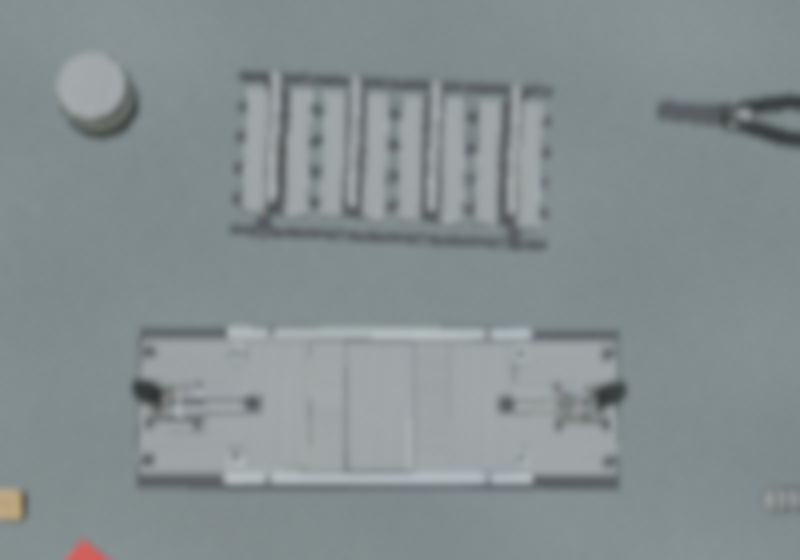

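View pics/diff.png

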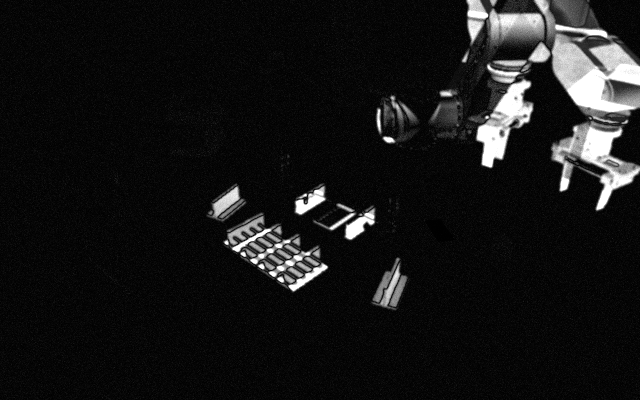

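```bash
python3 -c "
from g import *
from fit import *
s=eyes.read_camera('scene')
img=cv2.cvtColor(s['image'],cv2.COLOR_RGB2GRAY).astype(np.float32)
for lo,hi,X in ((-80,-40,range(-40,41,3)),(110,146,list(range(-40,-14,2))+list(range(15,41,2)))):
  ys=np.arange(lo,hi,2.); acc=0
  for x in X:
    P=T((447,15,-.01),[(x,y,35) for y in ys]); uv=projN(s,P); acc=acc+map_coordinates(img,[uv[:,1],uv[:,0]],order=1)
  print([(int(y),int(a)) for y,a in zip(ys,acc/len(X))])
a=s['image'][175:265,275:405,::-1]; cv2.imwrite('pics/fin3.png',cv2.resize(a,None,fx=6,fy=6,interpolation=2))
"
```

```text
[(-80, 191), (-78, 191), (-76, 191), (-74, 191), (-72, 190), (-70, 187), (-68, 182), (-66, 172), (-64, 158), (-62, 145), (-60, 138), (-58, 140), (-56, 150), (-54, 163), (-52, 174), (-50, 181), (-48, 184), (-46, 186), (-44, 187), (-42, 186)]
[(110, 165), (112, 165), (114, 165), (116, 165), (118, 163), (120, 160), (122, 155), (124, 150), (126, 145), (128, 143), (130, 145), (132, 150), (134, 154), (136, 158), (138, 161), (140, 163), (142, 165), (144, 168)]
```

View pics/fin3.png

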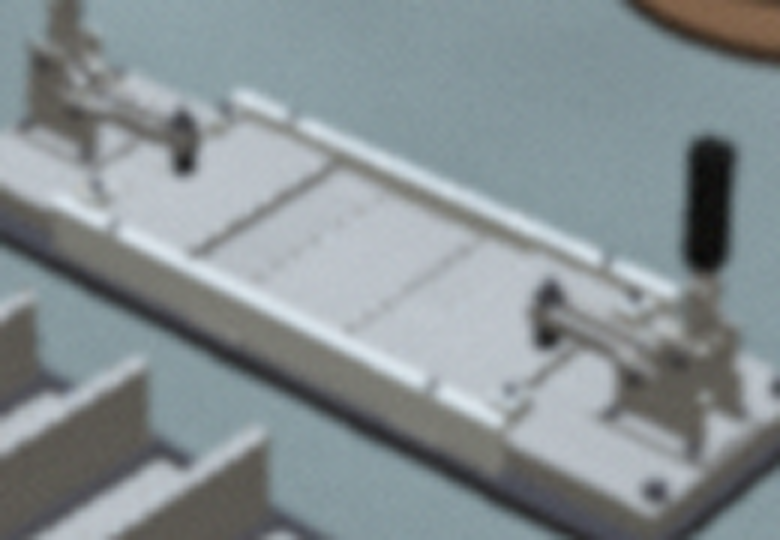

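```bash
python3 -c "
from h import *
print(env.job_done(), env.state()['t'])"
```

```text
the job is handed in; nothing more can be done
the job is handed in; nothing more can be done
```

The changeover is finished and handed in at about 57 s of robot time; no verdict came back.

- **Tees:** All four were present, and all four now stand upright on the rack, about 72 mm apart.
- **Blanks:** Blank 4 is in the left nest and blank 3 in the right. Each was slid across and pushed until the stops resisted with over 50 N. In the last picture the two blanks' edges are 187.7 mm apart, against 188 mm when both are fully home. Blanks 1 and 2 appear not to have moved, but I only checked that by eye.
- **Clamps:** Both are closed. On the right one, a photo after the first closing showed the handle leaning about 0.04 rad outward. I pushed it to its stop, and did the same on the left. The handles now look the same as in the first picture.
- **Loose tools and tin:** Comparing the first and last scene pictures shows changes only at the tees, the blanks, the rack and the robot.

Two of my early automatic position fits, for the fixture and the right-hand tee, disagreed between the cameras by several millimetres or more. I replaced them with hand-checked overlays, and the contacts made later agreed with those to about 2 mm.

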